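# Set up a specimen carousel and scale for a microscope session

## Task

Set up the specimens for a microscope session: first take the two old jars off the carousel and put them in the steel discard tray; then pluck every resin bar from the pocket tray and lay each one flat along its own rubber pad on the carousel disc; only when all are loaded, turn the disc by its posts or rim until its pointer stands at the black index block. Also lay the steel ruler flat on the dissecting board, flush against the robot-side face of the resin slab and about centred on it, as the scale; leave the other things on the bench where they are.

Things in the scene. Friction and masses are not known exactly. Their poses are not given: they have to be found in the camera images.
- disc (a joint): angle (rad) of the carousel's aluminium disc about its vertical axis, anticlockwise from above positive; 0 = pointer at the index block; range -3 to 3, starts at 1.0 to 2.2. Light friction (0.07 N m), stays where left. Disc radius 130 mm, top 28 mm above the bench; four upright round steel posts (12 mm thick, 34 mm high, 112 mm from the axis) at 45, 135, 225, 315 deg from the pointer
- carousel: fixed round grey base of the sample carousel, radius 115 mm; origin on the bench on the disc's axis; x points from the axis to the black index block (16 x 12 mm, 42 mm high), which stands 176 mm from the axis; z up
- pointer (a point): outer tip of the steel pointer tongue (12 mm wide) on the disc's rim, 161 mm from the axis, 21 mm above the bench; lies along disc x, so it turns with the disc
- pad0 (a point): centre of a dark rubber pad, 78 x 34 mm, flush with the disc's top, 75 mm from the axis, its long side along the rim (tangential): along this frame's y; the frame turns with the disc; pad0 lies at the pointer, pad1 to 3 follow anticlockwise at 90 degrees each
- pad1 (a point): centre of a dark rubber pad, 78 x 34 mm, flush with the disc's top, 75 mm from the axis, its long side along the rim (tangential): along this frame's x; the frame turns with the disc; pad0 lies at the pointer, pad1 to 3 follow anticlockwise at 90 degrees each
- pad2 (a point): centre of a dark rubber pad, 78 x 34 mm, flush with the disc's top, 75 mm from the axis, its long side along the rim (tangential): along this frame's y; the frame turns with the disc; pad0 lies at the pointer, pad1 to 3 follow anticlockwise at 90 degrees each
- pad3 (a point): centre of a dark rubber pad, 78 x 34 mm, flush with the disc's top, 75 mm from the axis, its long side along the rim (tangential): along this frame's x; the frame turns with the disc; pad0 lies at the pointer, pad1 to 3 follow anticlockwise at 90 degrees each
- tray: fixed grey pocket tray, 124 (x) x 168 (y) x 16 mm; origin at the centre of its underside; 2 x 2 pockets at x = +-31, y = +-43 mm, floor 4 mm high, walls to 16 mm; each pocket takes a bar lying along y with 2 to 3 mm play, and a finger trough 46 mm wide, open along x at floor height, crosses the middle of each row
- bar0: resin specimen bar, tan with white bands near its ends, 24 x 70 x 24 mm, 50 g; origin at its centre, long axis y; starts lying in a tray pocket (centre 16 mm above the bench), its z up. Three or four bars are present; absent ones read None
- bar1: resin specimen bar, tan with white bands near its ends, 24 x 70 x 24 mm, 50 g; origin at its centre, long axis y; starts lying in a tray pocket (centre 16 mm above the bench), its z up. Three or four bars are present; absent ones read None
- bar2: resin specimen bar, tan with white bands near its ends, 24 x 70 x 24 mm, 50 g; origin at its centre, long axis y; starts lying in a tray pocket (centre 16 mm above the bench), its z up. Three or four bars are present; absent ones read None
- bar3: resin specimen bar, tan with white bands near its ends, 24 x 70 x 24 mm, 50 g; origin at its centre, long axis y; starts lying in a tray pocket (centre 16 mm above the bench), its z up. Three or four bars are present; absent ones read None
- jar0: one of two old square white sample jars, alike, with round grey cap, 40 x 40 x 50 mm (z), about 80 g; origin at its centre; starts standing on the carousel's disc, within 55 mm of its axis, the other on the opposite side
- jar1: one of two old square white sample jars, alike, with round grey cap, 40 x 40 x 50 mm (z), about 80 g; origin at its centre; starts standing on the carousel's disc, within 55 mm of its axis, the other on the opposite side
- discard: fixed open steel discard tray, outside 120 x 120 mm, 20 mm high, walls and floor 4 mm; origin at the centre of its underside
- slab_face (a point): on the white dissecting board (fixed, 150 x 220 x 12 mm with a steel plate): middle of the lower edge of the slab's face that looks towards the robot, at the board's top 12 mm above the bench; x points into the slab, y along the face, z up. The tan resin slab is fixed, 45 (x) x 120 (y) x 25 mm; about 90 mm of free board lie in front of the face
- ruler: steel ruler, 160 (x) x 32 (y) x 6 mm, about 130 g, both long edges alike, with a black grip block in its middle on top, 44 (x) x 14 (y) mm, rising to 32 mm above the ruler's underside; origin at the centre of the underside, z up; starts lying on the bench in front of the board
- tape: bystander, loose: tape roll, 60 mm across, 22 high; origin on its underside
- dropper: bystander, loose: dropper bottle, 32 mm across, 85 high; origin on its underside
- glue: bystander, loose: small white glue bottle, 24 mm across, 60 high; origin on its underside
- forceps: bystander, loose: forceps, 130 mm long; origin on its underside
- reagent: bystander, loose: amber jar, 56 mm across, 100 high; origin on its underside
- scissors: bystander, loose: scissors, about 170 mm long; origin on its underside

How it is judged:
By the outcome, as a careful person would: the job done as asked, in the order asked, and still so for the second after the job is handed in, with the robot touching nothing.
Of bar0, bar1, bar2, bar3 only 3 to 4 are there at a start; the rules pass over those that are not, and their reading is None.
At some moment in a run one of ruler may be knocked a few centimetres aside while the robot is not near it.
Once in a run the grip may slacken for a moment while it holds something.
It also fails if it takes over 208 s, if anything falls off the work surface, if the arm or the gripper's body presses on something with over 40 N, if the wrist force passes 120 N, or if a joint passes its speed limit or range.

## Robot

A 6-joint arm with a two-finger parallel gripper is mounted at the origin on the work surface. World frame = base frame: x ahead of the robot, y to its left, z up, the work surface at z = 0. Lengths are in m, angles in rad, forces in N, time in s.
With the tool pointing down it reaches from about 0.375 to 0.9 m from the base axis. Payload 3.1 kg.
Tool frame: the origin (TCP) lies midway between the tips of the shut fingers; the grasp point (between the pads) lies manip.grip_depth behind it (manip.grip_depth is the distance from the TCP to the grasp point, in m); z points along the fingers, y is the direction in which the jaws open and shut (so a half turn about z gives the same grasp; the last joint's range is limited). The gripper opens to 85 mm and grips with 20 to 120 N. Pads are 22 mm wide; open, the fingers measure 114 mm over their backs; the gripper's body (76 mm by 85 mm) begins 54 mm behind the grasp point. The pads swing forward as they close: fully open they stand 13 mm farther back than shut.
Start: joints at [0.997, 0.527, 1.433, -0, 1.181, -0.178], TCP at [0.241, 0.577, 0.231] pointing down, gripper open.
Joint ranges: [-3.08, 3.08], [-0.75, 2.2], [0.22, 2.44], [-1.43, 4.57], [0, 2.65], [-2.85, 2.85]. Speed limits (rad/s): [2.79, 2.79, 3.14, 3.14, 3.14, 3.14].

## Interface

Orientations are given as a unit quaternion [x, y, z, w].
In Python, from station import manip, vision gives the robot as it stands.
- The arm moves only by the shell command python3 -m crank 'ROWS' [FORCE]. ROWS is JSON, a list of rows, each an object with "grip": the closure, from 0 (fully open) to 1 (shut); "offset": the shift along the tool's x, y, z in mm, a list of three; "angular": the turn, a rotation vector about the tool's x, y, z in degrees, a list of three. A call has 1 to 10 rows; each row is the pose to reach, as a shift and turn from the pose commanded when the call began, along the tool's axes at that moment; what a row does not reach only later rows make up. A row lasts 1/10 s, in which the tool goes at most 50 mm and 8.59 degrees, less where a joint would pass 70% of its speed; a pose out of reach is approached as far as the arm can. A call with a gripper value outside its range is refused whole. The fingers move at their own pace and stop on an object; FORCE is the grip in N (left out, the last holds). Time passes only in rows, so rows that repeat a pose let the fingers close. It gives the time, the measured TCP pose, the force and the opening at its end, in the units of the state.
- manip.sense(): the state, without advancing time (a new reading comes with each control period).
- vision.snapshot(name): name is "side" or "top" or "wrist"; returns a dict with "pixels" (400x640x3 uint8, red, green, blue), "intrinsics" (3x3 intrinsics, pixels), "dist" ([k1, k2, p1, p2, k3] as OpenCV has them; the pictures are not rectified), "R" (3x3) and "t" (3): a world point X has camera coordinates R X + t. Camera axes: x right, y down, z forward; pixel columns grow to the right and rows downward; lengths in m; the calibration is good to about 2 mm. A picture is of the moment at which its call begins. There is no depth.
- manip.sign_off(): hands the job in, once; it reports no verdict.
The state is a dict: "t": time; "q": joint angles; "qd": joint speeds; "tau": joint torques, N m; "tcp_pos": TCP position; "tool_rot": TCP orientation; "force": force on the tool from outside, world axes, zero at the start; "ft_torque": the same for the moment, N m; "finger_gap": opening from 0.0 (shut) to 1.0 (fully open).
Only numpy, scipy, OpenCV 4.12 (cv2) and the standard library are available. Lean on these libraries where they do the work, as an engineer would, in place of code of your own. Each camera call takes 0.05 s, during which the arm holds its last target.

## Working session

There is one attempt and no reset: what is moved stays moved. The work goes in short steps, Python scripts to look and compute and a shell command to move; the robot and the scene stay as the last step left them, time stands still between calls to the robot, and variables do not carry over. Pictures are saved under pics/ and viewed, and the job is handed in when it is done.

```bash
ls; mkdir -p pics; cat > h.py <<'E'
import numpy as np, cv2
from station import manip, vision
def snap(name,fn):
    s=vision.snapshot(name); cv2.imwrite('pics/'+fn+'.png',cv2.cvtColor(s['pixels'],cv2.COLOR_RGB2BGR))
    np.savez('pics/'+fn+'.npz',**s); return s
def load(fn): return np.load('pics/'+fn+'.npz')
def ray(s,uv,z):
    K=np.array(s['intrinsics']);R=np.array(s['R']);t=np.array(s['t'])
    p=cv2.undistortPoints(np.array(uv,float).reshape(-1,1,2),K,np.array(s['dist'])).reshape(-1,2)
    d=np.c_[p,np.ones(len(p))]@R; c=-R.T@t
    zz=np.broadcast_to(np.array(z,float),(len(p),))
    return c+d*((zz-c[2])/d[:,2])[:,None]
def proj(s,X):
    R=np.array(s['R']);return cv2.projectPoints(np.array(X,float).reshape(-1,3),cv2.Rodrigues(R)[0],np.array(s['t'],float),np.array(s['intrinsics']),np.array(s['dist']))[0].reshape(-1,2)
def crop(fn,x0,y0,x1,y1,k,out):
    im=cv2.imread('pics/'+fn+'.png')[y0:y1,x0:x1]
    cv2.imwrite('pics/'+out+'.png',cv2.resize(im,None,fx=k,fy=k,interpolation=cv2.INTER_CUBIC))
E
python3 - <<'E'
from h import *
np.set_printoptions(precision=3,suppress=True)
print(manip.sense(), manip.grip_depth)
for n in('side','top','wrist'):
    s=snap(n,n+'0'); print(n,-np.array(s['R']).T@s['t'],s['intrinsics'],s['dist'])
E
```

```text
pics
{'t': 0.0, 'q': array([ 0.997,  0.528,  1.434, -0.   ,  1.181, -0.178]), 'qd': array([-0.   ,  0.001, -0.001, -0.001,  0.002,  0.001]), 'tau': array([ -0.   , -44.235, -17.803,  -0.   ,   0.008,  -0.   ]), 'tcp_pos': array([0.241, 0.576, 0.23 ]), 'tool_rot': array([ 0.197,  0.98 , -0.001, -0.   ]), 'force': array([ 0.268, -1.591, -0.932]), 'ft_torque': array([-0.004, -0.052,  0.02 ]), 'finger_gap': 1.0015941240239004} 0.0187
side [ 0.495 -1.199  0.956] [[483.638   0.    321.32 ]
 [  0.    483.638 196.99 ]
 [  0.      0.      1.   ]] [-0.008  0.     0.     0.     0.   ]
top [ 0.447 -0.062  1.005] [[370.285   0.    318.19 ]
 [  0.    370.285 205.55 ]
 [  0.      0.      1.   ]] [0.016 0.    0.    0.    0.   ]
wrist [0.175 0.604 0.374] [[281.407   0.    319.945]
 [  0.    281.407 199.969]
 [  0.      0.      1.   ]] [-0.049  0.     0.     0.     0.   ]
```

View pics/top0.png

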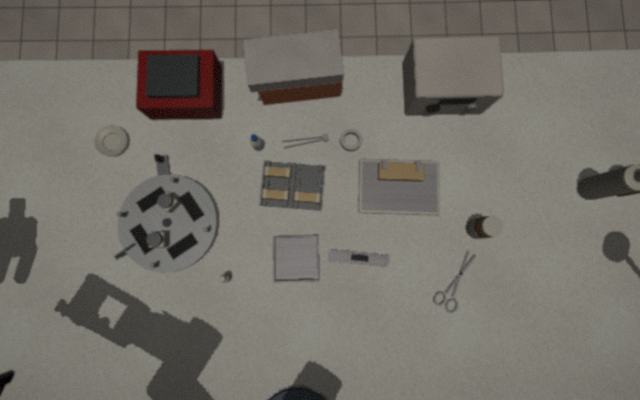

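View pics/side0.png

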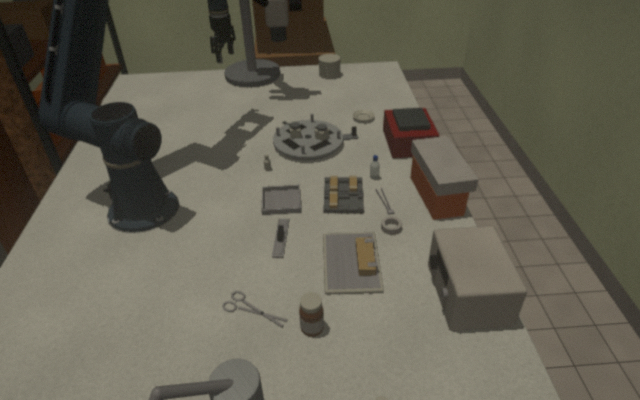

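View pics/wrist0.png

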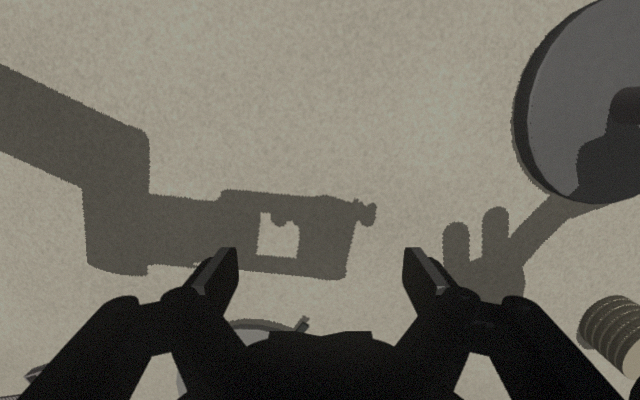

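```bash
python3 - <<'E'
from h import *
crop('top0',90,130,250,290,5,'c1')
crop('top0',240,120,400,280,5,'c2')
crop('top0',320,130,480,290,5,'c3')
E
```

```text
(no output)
```

View pics/c1.png

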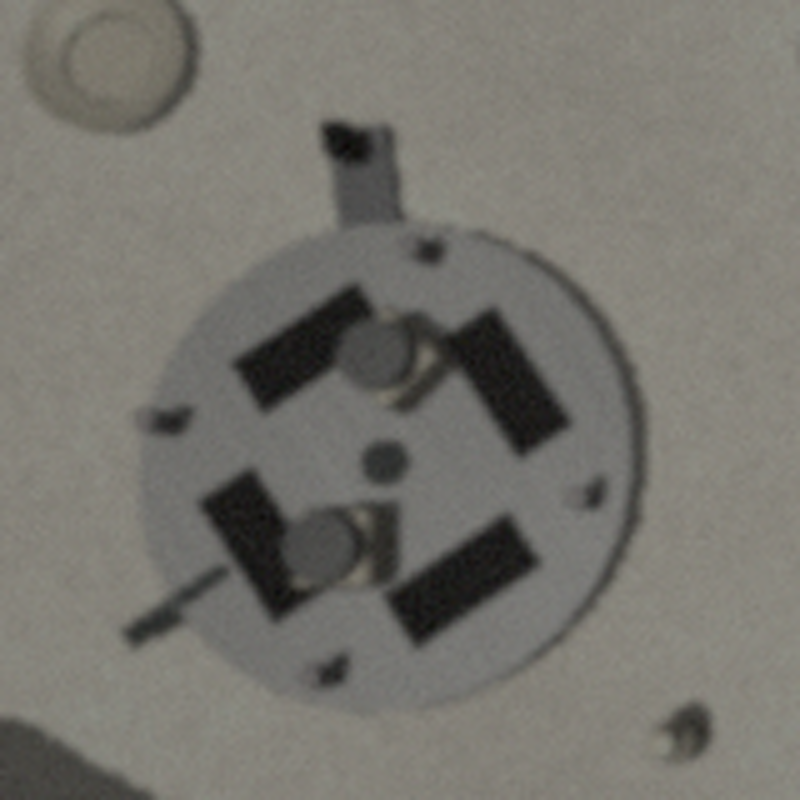

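View pics/c2.png

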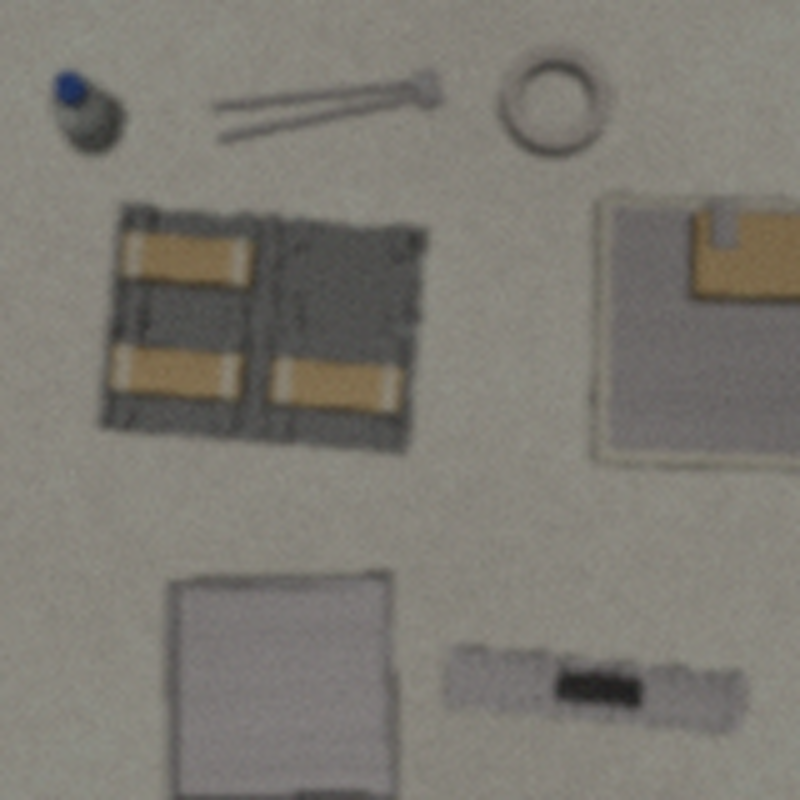

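View pics/c3.png

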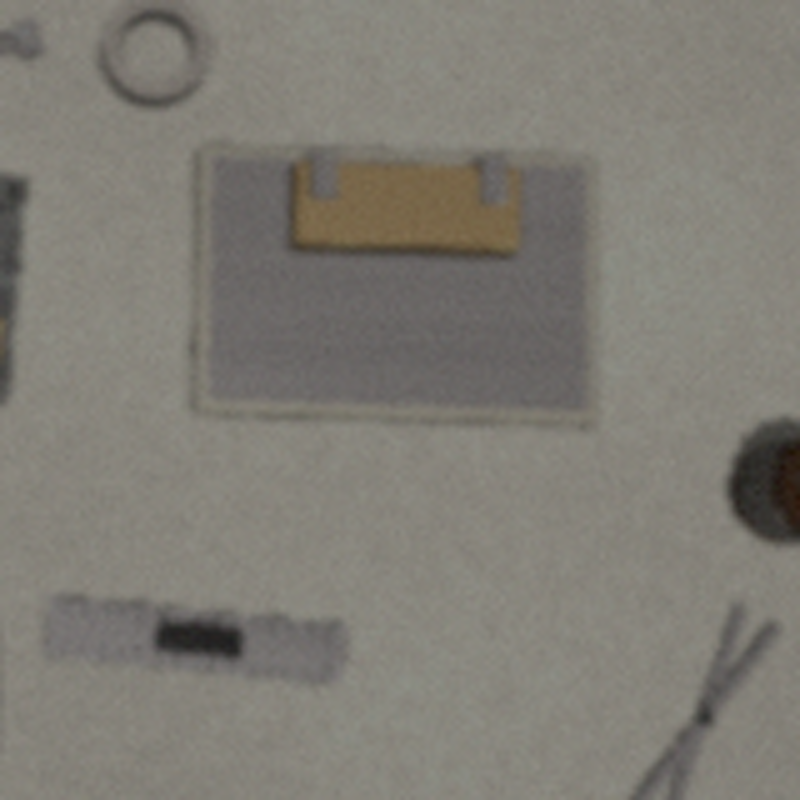

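```bash
python3 - <<'E'
from h import *
np.set_printoptions(precision=4,suppress=True)
s=load('top0')
f=lambda a,ox,oy:[(ox+(u+.5)/5-.5,oy+(v+.5)/5-.5) for u,v in a]
a=ray(s,f([(385.3,463.4),(260,546),(510,381),(463,580),(308,347)],90,130),.028);print('car c, pad0,2,1?,3?',a[:,:2]); c=a[0]
print([np.linalg.norm(x-c) for x in a[1:]])
print('ang',[np.degrees(np.arctan2(*(x-c)[[1,0]])) for x in a[1:]])
p=ray(s,f([(130,638)],90,130),.021)[0];print('ptr',p,np.linalg.norm((p-c)[:2]),np.degrees(np.arctan2(*(p-c)[[1,0]])))
b=ray(s,f([(345,143)],90,130),.042)[0];print('idx',b,np.linalg.norm((b-c)[:2]),np.degrees(np.arctan2(*(b-c)[[1,0]])))
print('jars',ray(s,f([(376,353),(322,545)],90,130),.078))
B=ray(s,f([(187,260),(176,372),(337,385)],240,120),.028);print('bars',B)
T=ray(s,f([(125,205),(425,230),(408,450),(103,428)],240,120),.016);print('tray',T,T.mean(0))
D=ray(s,f([(170,580),(390,573),(397,797),(172,797)],240,120),.02);print('disc',D,D.mean(0))
print('ruler',ray(s,f([(446,648),(746,668),(742,735),(446,704)],240,120),.006),ray(s,f([(600,689)],240,120),.032))
print('slab top',ray(s,f([(295,163),(520,165),(519,250),(293,248)],320,130),.037))
print('board',ray(s,f([(200,150),(598,157),(593,423),(196,410)],320,130),.012))
E
```

```text
car c, pad0,2,1?,3? [[0.5309 0.3333]
 [0.4888 0.3971]
 [0.5733 0.269 ]
 [0.4689 0.2911]
 [0.5936 0.3759]]
[np.float64(0.07635741850584121), np.float64(0.07711697416156152), np.float64(0.07499504168766206), np.float64(0.07582915970041236)]
ang [np.float64(123.38016275575703), np.float64(-56.58268665242966), np.float64(-145.68305838497645), np.float64(34.18265920808123)]
ptr [0.4426 0.4659 0.021 ] 0.159223418180106 123.66661264865263
idx [0.7004 0.3539 0.042 ] 0.17076501460283525 6.92740548765277
jars [[0.5824 0.3194 0.078 ]
 [0.4866 0.3431 0.078 ]]
bars [[ 0.6615  0.0424  0.028 ]
 [ 0.6007  0.0486  0.028 ]
 [ 0.5921 -0.0371  0.028 ]]
tray [[ 0.6953  0.0772  0.016 ]
 [ 0.6783 -0.0861  0.016 ]
 [ 0.5578 -0.0744  0.016 ]
 [ 0.5729  0.0893  0.016 ]] [0.6261 0.0015 0.016 ]
disc [[ 0.4905  0.0533  0.02  ]
 [ 0.4919 -0.0634  0.02  ]
 [ 0.375  -0.0648  0.02  ]
 [ 0.3774  0.0527  0.02  ]] [ 0.4337 -0.0055  0.02  ]
ruler [[ 0.4519 -0.0926  0.006 ]
 [ 0.4382 -0.2528  0.006 ]
 [ 0.4029 -0.2491  0.006 ]
 [ 0.4222 -0.0919  0.006 ]] [[ 0.429  -0.1714  0.032 ]]
slab top [[ 0.6798 -0.23    0.037 ]
 [ 0.6763 -0.3499  0.037 ]
 [ 0.6303 -0.3469  0.037 ]
 [ 0.6337 -0.2271  0.037 ]]
board [[ 0.6941 -0.1826  0.012 ]
 [ 0.6858 -0.4002  0.012 ]
 [ 0.5397 -0.3889  0.012 ]
 [ 0.5509 -0.1756  0.012 ]]
```

```bash
cat >> h.py <<'E'
from scipy.spatial.transform import Rotation as Ro
def go(x,y,z,phi,st=None):
    """phi deg: world dir of tool y (mod 180)"""
    st=st or manip.sense()
    R0=Ro.from_quat(st['tool_rot']); y0=R0.as_matrix()[:,1]; cur=np.degrees(np.arctan2(y0[1],y0[0]))
    best=None
    for k in range(-3,4):
        p=phi+180*k
        q5=np.degrees(st['q'][5])  # q5 = q0 - phi + const
        dq0=np.degrees(np.arctan2(y,x)-st['q'][0])
        nq5=q5+dq0-(p-cur)
        if abs(nq5)<160 and (best is None or abs(p-cur)<abs(best[0]-cur)): best=(p,nq5)
    p=np.radians(best[0]); yy=np.array([np.cos(p),np.sin(p),0]); zz=np.array([0,0,-1.]); xx=np.cross(yy,zz)
    T=np.c_[xx,yy,zz]; off=R0.as_matrix().T@(np.array([x,y,z])-st['tcp_pos'])*1000
    ang=np.degrees((R0.inv()*Ro.from_matrix(T)).as_rotvec())
    print('offset',off.round(1),'angular',ang.round(2),'rows>=',round(max(np.linalg.norm(off)/50,np.linalg.norm(ang)/8.59),1),'q5->',round(best[1]))
def st():
    s=manip.sense(); R=Ro.from_quat(s['tool_rot']).as_matrix()
    print('t %.1f'%s['t'],'tcp',s['tcp_pos'].round(4),'phi %.1f'%np.degrees(np.arctan2(R[1,1],R[0,1])),'tilt',R[:2,2].round(3),'F',s['force'].round(1),'gap %.3f'%s['finger_gap'],'q0,q5',s['q'][[0,5]].round(2))
E
python3 - <<'E'
from h import *
s=load('wrist0');print(s['R'].round(3),s['t']); st()
go(.53,.333,.28,67-36)
go(.53,.333,.28,67)
E
```

```text
[[ 0.386  0.923 -0.002]
 [ 0.885 -0.369  0.283]
 [ 0.26  -0.111 -0.959]] [-0.62423041 -0.03739013  0.38049445]
t 0.1 tcp [0.2406 0.5762 0.2305] phi 67.3 tilt [-0.001 -0.001] F [-0.1  0.6  0.1] gap 1.003 q0,q5 [ 1.   -0.18]
offset [-360.8 -112.9  -49.4] angular [-1.000e-01  1.000e-02  3.632e+01] rows>= 7.6 q5-> 1
offset [-360.8 -112.9  -49.4] angular [-0.1  -0.02  0.32] rows>= 7.6 q5-> -35
```

```bash
python3 - <<'E'
from h import *
go(.50,.385,.30,35)
E
```

```text
offset [-313.   -76.5  -69.4] angular [-1.000e-01  1.000e-02  3.232e+01] rows>= 6.6 q5-> 3
```

```bash
python3 -m crank '[{"grip":0,"offset":[-45,-10,-20],"angular":[0,0,5]},{"grip":0.2,"offset":[-95,-22,-40],"angular":[0,0,10]},{"grip":0.2,"offset":[-145,-35,-60],"angular":[0,0,16]},{"grip":0.2,"offset":[-190,-46,-69],"angular":[0,0,21]},{"grip":0.2,"offset":[-235,-58,-69],"angular":[0,0,26]},{"grip":0.2,"offset":[-280,-68,-69],"angular":[0,0,30]},{"grip":0.2,"offset":[-313,-76,-69],"angular":[0,0,32]},{"grip":0.2,"offset":[-313,-76,-69],"angular":[0,0,32]},{"grip":0.2,"offset":[-313,-76,-69],"angular":[0,0,32]}]' 60; python3 - <<'E'
from h import *
snap('wrist','w1'); st()
E
```

```text
t: 1.05
tcp_pos: [0.5006, 0.3851, 0.2997]
tool_rot: [0.46, 0.888, -0.0, -0.001]
force: [0.4, 0.2, -0.0]
finger_gap: 0.797
t 1.1 tcp [0.4997 0.3859 0.2998] phi 35.3 tilt [-0.002 -0.   ] F [ 0.6  1.4 -0. ] gap 0.796 q0,q5 [ 0.48 -0.14]
```

View pics/w1.png

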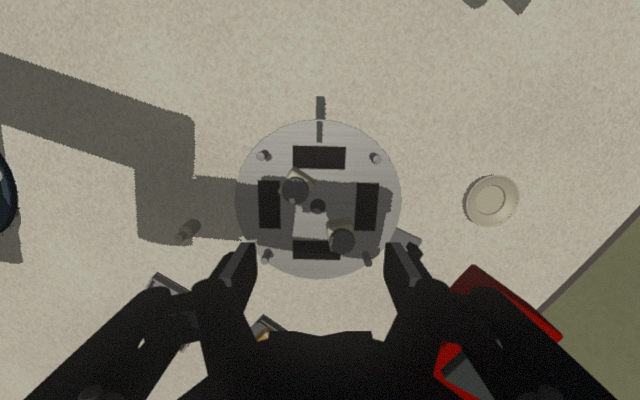

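```bash
python3 - <<'E'
from h import *
crop('w1',230,90,410,290,4,'w1c')
E
```

```text
(no output)
```

View pics/w1c.png

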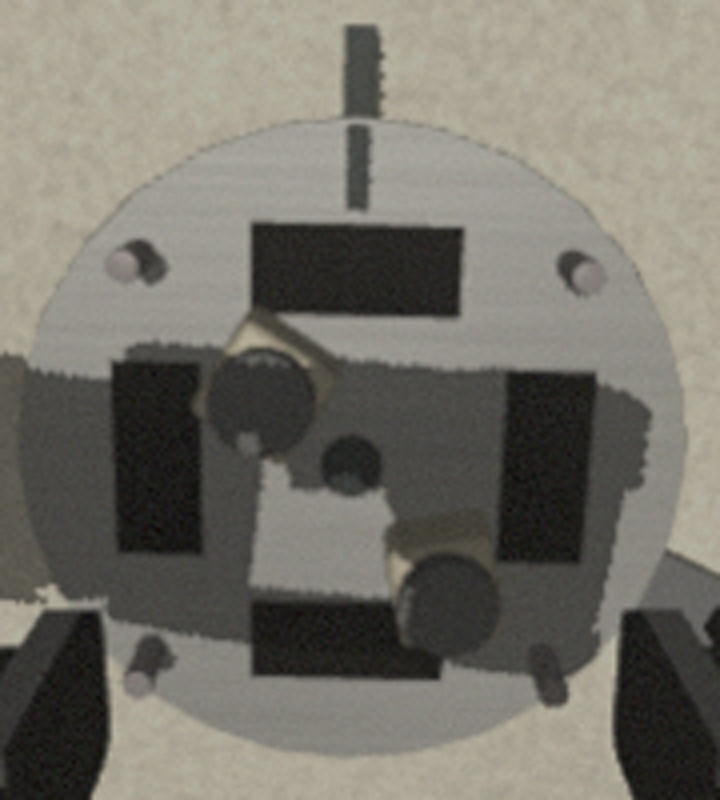

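```bash
cat > fit.py <<'E'
from h import *
np.set_printoptions(precision=4,suppress=True)
s=load('w1')
f=lambda a:[(230+(u+.5)/4-.5,90+(v+.5)/4-.5) for u,v in a]
P=ray(s,f([(252,222),(465,228),(460,317),(250,312)]+[(507,372),(597,375),(580,562),(497,560)]+[(112,362),(200,365),(203,553),(118,550)]),.028)
for i in range(3):
    q=P[4*i:4*i+4]; print('pad c',q.mean(0)[:2],'sides',[round(np.linalg.norm(q[j]-q[j-3])*1000,1) for j in range(4)])
c=(P[4:8].mean(0)+P[8:].mean(0))/2;print('c from opp pads',c)
d=P[:4].mean(0)-c; print('pad0 r,ang',np.linalg.norm(d),np.degrees(np.arctan2(d[1],d[0])))
d=P[8:].mean(0)-P[4:8].mean(0);print(np.degrees(np.arctan2(d[1],d[0])))
J=ray(s,f([(260,405),(450,605)]),.078);print('caps',J)
E=ray(s,f([(258,310),(338,372),(387,532),(490,512)]),.028)
for a,b in((0,1),(2,3)):
    d=E[b]-E[a];print(E[a],E[b],np.linalg.norm(d),np.degrees(np.arctan2(d[1],d[0]))%90)
Tp=ray(s,f([(360,27)]),.021)[0]; print('ptr',Tp, np.linalg.norm(Tp[:2]-c[:2]))
# overlay
import sys
im=cv2.imread('pics/w1.png');im=cv2.resize(im[90:290,230:410],None,fx=4,fy=4,interpolation=cv2.INTER_CUBIC)
g=lambda X:((proj(s,X)+.5-[230,90])*4-.5).astype(int)
for k,(x,y,a) in enumerate([tuple(map(float,v.split(','))) for v in sys.argv[1:]]):
    for z,col in((.028,(0,0,255)),(.078,(0,255,0))):
        pts=[[x+.02828*np.cos(np.radians(a+45+90*i)),y+.02828*np.sin(np.radians(a+45+90*i)),z] for i in range(4)]
        cv2.polylines(im,[g(pts)],True,col,1)
cv2.imwrite('pics/fit_%s.png'%len(sys.argv[1]),im)
E
python3 fit.py .5,.3,0
```

```text
pad c [0.4905 0.3966] sides [np.float64(77.8), np.float64(32.9), np.float64(78.3), np.float64(33.2)]
pad c [0.5947 0.3757] sides [np.float64(34.2), np.float64(76.3), np.float64(33.1), np.float64(76.5)]
pad c [0.4699 0.2923] sides [np.float64(33.3), np.float64(76.3), np.float64(33.8), np.float64(76.3)]
c from opp pads [0.5323 0.334  0.028 ]
pad0 r,ang 0.07528301029418773 123.70256139586404
-146.2602949660218
caps [[0.4863 0.3467 0.078 ]
 [0.5819 0.3247 0.078 ]]
[0.469  0.3633 0.028 ] [0.5068 0.3611 0.028 ] 0.03794251652990825 86.65047473356873
[0.5596 0.3193 0.028 ] [0.5877 0.3494 0.028 ] 0.041217450431320565 46.9615619580259
ptr [0.4421 0.4672 0.021 ] 0.16083093968071996
```

```bash
python3 fit.py .4865,.3435,-3 .583,.3215,46 >/dev/null; mv pics/fit_15.png pics/fitA.png
```

```text
mv: cannot stat 'pics/fit_15.png': No such file or directory
```

```bash
mv pics/fit_14.png pics/fitA.png
```

```text
(no output)
```

View pics/fitA.png

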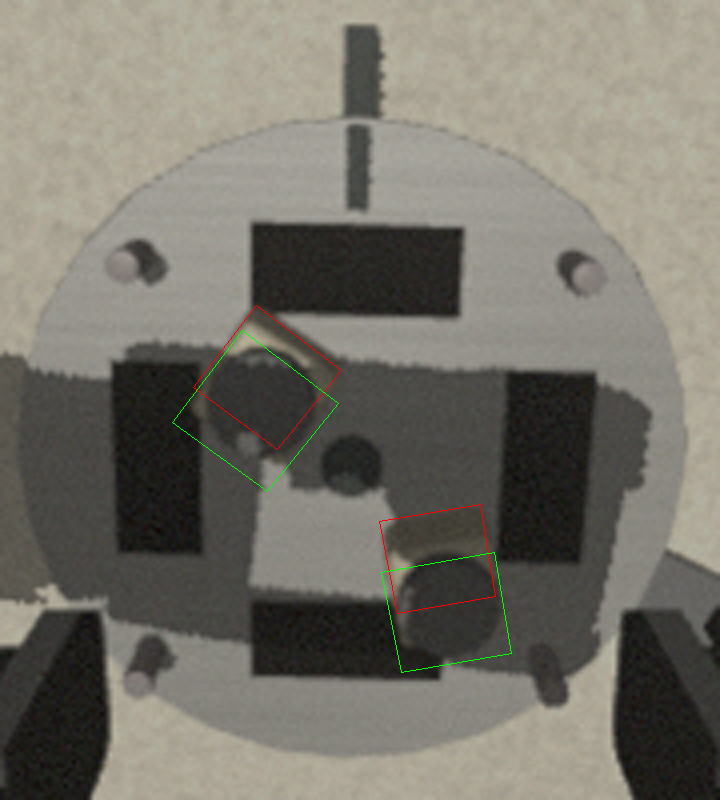

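```bash
python3 - <<'E'
from h import *
go(.487,.3445,.12,87); go(.487,.3445,.038,87)
E
```

```text
offset [-26.6 -34.  179.8] angular [ -0.06  -0.09 -51.68] rows>= 6.0 q5-> -52
offset [-26.6 -33.9 261.8] angular [ -0.06  -0.09 -51.68] rows>= 6.0 q5-> -52
```

```bash
python3 -m crank '[{"grip":0.2,"offset":[-5,-5,30],"angular":[0,0,-8]},{"grip":0.2,"offset":[-10,-10,60],"angular":[0,0,-16]},{"grip":0.2,"offset":[-15,-20,90],"angular":[0,0,-24]},{"grip":0.2,"offset":[-20,-28,120],"angular":[0,0,-32]},{"grip":0.2,"offset":[-26.6,-34,150],"angular":[0,0,-40]},{"grip":0.2,"offset":[-26.6,-34,180],"angular":[0,0,-48]},{"grip":0.2,"offset":[-26.6,-34,180],"angular":[0,0,-51.7]},{"grip":0.2,"offset":[-26.6,-34,180],"angular":[0,0,-51.7]},{"grip":0.2,"offset":[-26.6,-34,180],"angular":[0,0,-51.7]}]' 60; python3 - <<'E'
from h import *
snap('wrist','w2'); st(); go(.487,.3445,.038,87)
E
```

```text
t: 2.0
tcp_pos: [0.4875, 0.3457, 0.1208]
tool_rot: [0.026, 1.0, 0.0, 0.0]
force: [-0.3, 0.8, 0.0]
finger_gap: 0.796
t 2.0 tcp [0.4879 0.3457 0.1212] phi 87.1 tilt [0.002 0.001] F [-1.3  0.5  0.2] gap 0.800 q0,q5 [ 0.43 -1.09]
offset [ 1.  -1.3 83.2] angular [0.05 0.08 0.05] rows>= 1.7 q5-> -52
```

View pics/w2.png

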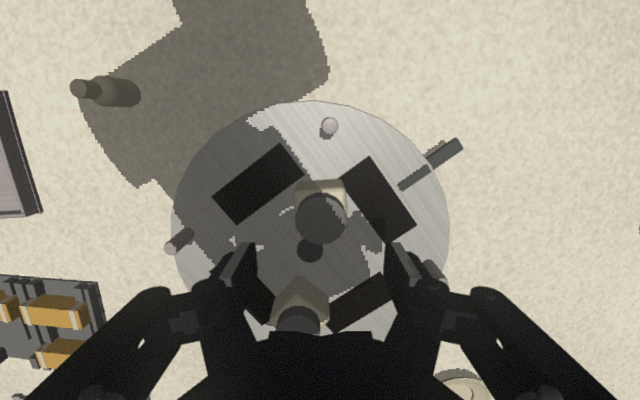

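```bash
python3 -m crank '[{"grip":0.2,"offset":[0,-1,30],"angular":[0,0,0]},{"grip":0.2,"offset":[0,-1,60],"angular":[0,0,0]},{"grip":0.2,"offset":[0,-1,82],"angular":[0,0,0]},{"grip":0.2,"offset":[0,-1,82],"angular":[0,0,0]},{"grip":0.6,"offset":[0,-1,82],"angular":[0,0,0]},{"grip":0.6,"offset":[0,-1,82],"angular":[0,0,0]},{"grip":0.6,"offset":[0,-1,82],"angular":[0,0,0]},{"grip":0.6,"offset":[0,-1,82],"angular":[0,0,0]},{"grip":0.6,"offset":[0,-1,82],"angular":[0,0,0]}]' 50; python3 - <<'E'
from h import *
snap('wrist','w3'); st();
E
```

```text
t: 2.95
tcp_pos: [0.4894, 0.3443, 0.0403]
tool_rot: [0.026, 1.0, 0.001, 0.002]
force: [0.5, 0.3, 7.0]
finger_gap: 0.465
t 3.0 tcp [0.4894 0.3443 0.0402] phi 87.0 tilt [0.004 0.002] F [0.1 0.4 6. ] gap 0.462 q0,q5 [ 0.43 -1.09]
```

View pics/w3.png

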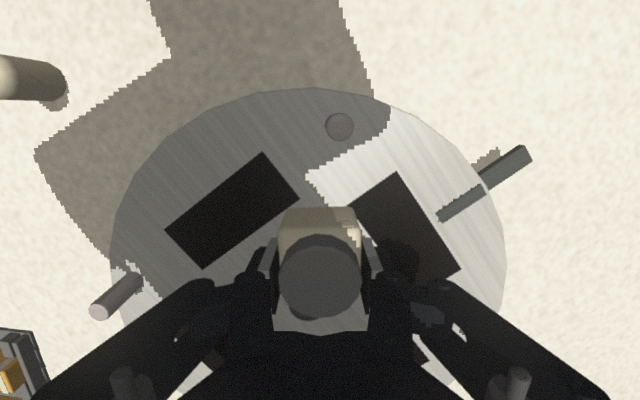

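```bash
python3 -m crank '[{"grip":0.8,"offset":[0,0,-30],"angular":[0,0,0]},{"grip":0.8,"offset":[0,0,-70],"angular":[0,0,0]},{"grip":0.8,"offset":[0,0,-110],"angular":[0,0,0]},{"grip":0.8,"offset":[0,0,-120],"angular":[0,0,0]}]' 50; python3 - <<'E'
from h import *
st(); go(.4337,.0225,.15,0); go(.4337,.0225,.017,0)
E
```

```text
t: 3.4
tcp_pos: [0.4905, 0.3447, 0.1632]
tool_rot: [0.026, 1.0, 0.002, 0.004]
force: [1.1, 0.2, -1.3]
finger_gap: 0.462
t 3.4 tcp [0.4905 0.3447 0.1632] phi 87.0 tilt [0.008 0.004] F [ 1.1  0.2 -1.3] gap 0.462 q0,q5 [ 0.43 -1.09]
offset [  40.1 -324.8   11.5] angular [ 0.54  0.19 87.02] rows>= 10.1 q5-> 3
offset [  41.1 -325.3  144.5] angular [ 0.54  0.19 87.02] rows>= 10.1 q5-> 3
```

```bash
python3 -m crank '[{"grip":0.8,"offset":[4,-30,0],"angular":[0,0,8]},{"grip":0.8,"offset":[8,-65,0],"angular":[0,0,16]},{"grip":0.8,"offset":[12,-100,0],"angular":[0,0,24]},{"grip":0.8,"offset":[16,-135,0],"angular":[0,0,32]},{"grip":0.8,"offset":[20,-170,0],"angular":[0,0,40]},{"grip":0.8,"offset":[24,-205,0],"angular":[0,0,48]},{"grip":0.8,"offset":[28,-240,0],"angular":[0,0,56]},{"grip":0.8,"offset":[32,-270,0],"angular":[0,0,64]},{"grip":0.8,"offset":[36,-300,0],"angular":[0,0,72]},{"grip":0.8,"offset":[40,-320,0],"angular":[0,0,80]}]' 50; python3 -m crank '[{"grip":0.8,"offset":[0,0,0],"angular":[0,0,7]},{"grip":0.8,"offset":[0,0,0],"angular":[0,0,7]},{"grip":0.8,"offset":[0,0,0],"angular":[0,0,7]}]'
python3 - <<'E'
from h import *
st(); go(.4337,.0225,.017,0);snap('wrist','w4')
E
```

```text
t: 4.4
tcp_pos: [0.4306, 0.0244, 0.158]
tool_rot: [0.665, 0.747, -0.0, -0.0]
force: [1.1, 0.2, -0.1]
finger_gap: 0.466
t: 4.7
tcp_pos: [0.4311, 0.0261, 0.1581]
tool_rot: [0.706, 0.708, -0.0, -0.0]
force: [0.4, -0.6, -0.7]
finger_gap: 0.464
t 4.7 tcp [0.4311 0.0261 0.1581] phi 0.2 tilt [-0.001  0.   ] F [ 0.4 -0.6 -0.7] gap 0.464 q0,q5 [-0.2 -0.2]
offset [ -3.6   2.7 141.1] angular [-0.04 -0.01  0.16] rows>= 2.8 q5-> 3
```

View pics/w4.png

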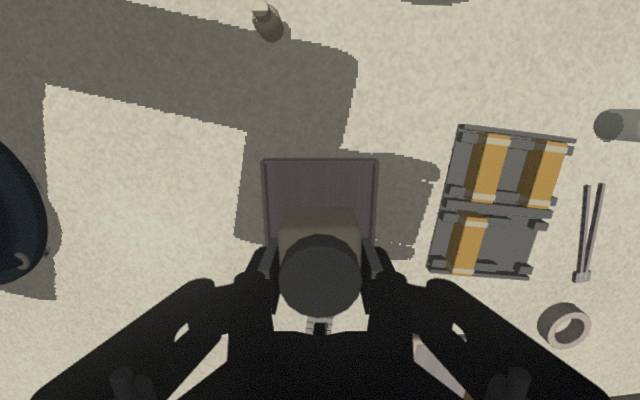

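```bash
python3 - <<'E'
from h import *
s=load('w4'); print(ray(s,[(262,158),(378,158),(376,238)],.02).round(4))
b=ray(s,[(487,136),(510,139),(491,202),(467,197)],.028);print(b.round(4),b.mean(0))
E
```

```text
[[ 0.3732  0.0588  0.02  ]
 [ 0.4897  0.0592  0.02  ]
 [ 0.4928 -0.028   0.02  ]]
[[0.5933 0.0826 0.028 ]
 [0.6171 0.0802 0.028 ]
 [0.6088 0.0158 0.028 ]
 [0.5823 0.0211 0.028 ]] [0.60035812 0.04991817 0.028     ]
```

```bash
python3 -m crank '[{"grip":0.8,"offset":[-2,1.5,40],"angular":[0,0,0]},{"grip":0.8,"offset":[-2,1.5,80],"angular":[0,0,0]},{"grip":0.8,"offset":[-2,1.5,110],"angular":[0,0,0]},{"grip":0.8,"offset":[-2,1.5,130],"angular":[0,0,0]},{"grip":0.8,"offset":[-2,1.5,140],"angular":[0,0,0]},{"grip":0.8,"offset":[-2,1.5,141],"angular":[0,0,0]},{"grip":0.8,"offset":[-2,1.5,141],"angular":[0,0,0]}]' 50; python3 -c "
from h import *
st()"
```

```text
t: 5.45
tcp_pos: [0.4333, 0.0243, 0.0174]
tool_rot: [0.706, 0.708, 0.0, 0.0]
force: [-0.4, -0.3, -1.0]
finger_gap: 0.466
t 5.5 tcp [0.4333 0.0243 0.0174] phi 0.1 tilt [ 0.001 -0.   ] F [-0.4 -0.3 -1. ] gap 0.466 q0,q5 [-0.2 -0.2]
```

Close to floor; lower another 1 mm, release partially, and rise.

```bash
python3 -m crank '[{"grip":0.8,"offset":[0,0,1],"angular":[0,0,0]},{"grip":0.8,"offset":[0,0,1],"angular":[0,0,0]},{"grip":0.35,"offset":[0,0,1],"angular":[0,0,0]},{"grip":0.35,"offset":[0,0,1],"angular":[0,0,0]},{"grip":0.35,"offset":[0,0,1],"angular":[0,0,0]},{"grip":0.35,"offset":[0,0,-20],"angular":[0,0,0]},{"grip":0.35,"offset":[0,0,-60],"angular":[0,0,0]},{"grip":0.25,"offset":[0,0,-100],"angular":[0,0,0]},{"grip":0.2,"offset":[0,0,-145],"angular":[0,0,0]},{"grip":0.2,"offset":[0,0,-145],"angular":[0,0,0]}]' 50; python3 -c "
from h import *
st();go(.5835,.323,.15,46);snap('wrist','w5')"
```

```text
t: 6.45
tcp_pos: [0.4364, 0.0235, 0.1671]
tool_rot: [0.707, 0.707, 0.003, 0.005]
force: [1.1, -0.5, -0.8]
finger_gap: 0.8
t 6.5 tcp [0.4364 0.0235 0.1671] phi 0.0 tilt [ 0.012 -0.002] F [ 1.1 -0.5 -0.8] gap 0.800 q0,q5 [-0.2 -0.2]
offset [299.5 147.1  18.2] angular [  0.59   0.41 -45.96] rows>= 6.7 q5-> -17
```

View pics/w5.png

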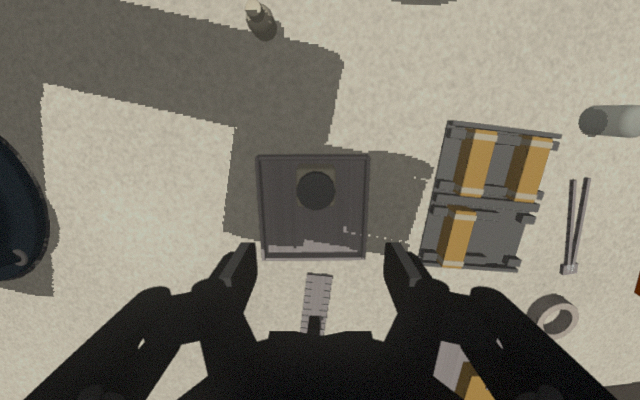

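```bash
python3 -m crank '[{"grip":0.2,"offset":[35,15,0],"angular":[0,0,-6]},{"grip":0.2,"offset":[75,35,0],"angular":[0,0,-12]},{"grip":0.2,"offset":[115,55,0],"angular":[0,0,-18]},{"grip":0.2,"offset":[155,75,0],"angular":[0,0,-24]},{"grip":0.2,"offset":[195,95,0],"angular":[0,0,-30]},{"grip":0.2,"offset":[235,115,0],"angular":[0,0,-36]},{"grip":0.2,"offset":[270,132,0],"angular":[0,0,-42]},{"grip":0.2,"offset":[297,147,10],"angular":[0,0,-46]},{"grip":0.2,"offset":[297,147,25],"angular":[0,0,-46]},{"grip":0.2,"offset":[297,147,25],"angular":[0,0,-46]}]' 50; python3 -m crank '[{"grip":0.2,"offset":[0,0,0],"angular":[0,0,0]}]';python3 -c "
from h import *
st();go(.5835,.323,.038,46);snap('wrist','w6')"
```

```text
t: 7.5
tcp_pos: [0.5766, 0.3202, 0.1325]
tool_rot: [0.374, 0.927, -0.003, -0.003]
force: [-1.0, -0.5, -0.7]
finger_gap: 0.799
t: 7.6
tcp_pos: [0.5779, 0.3196, 0.1352]
tool_rot: [0.375, 0.927, -0.002, -0.002]
force: [0.0, 0.6, 0.8]
finger_gap: 0.801
t 7.6 tcp [0.5779 0.3196 0.1352] phi 46.0 tilt [-0.005 -0.002] F [0.  0.6 0.8] gap 0.801 q0,q5 [ 0.34 -0.47]
offset [-1.9  6.8 97.2] angular [-0.29 -0.12 -0.04] rows>= 1.9 q5-> -17
```

View pics/w6.png

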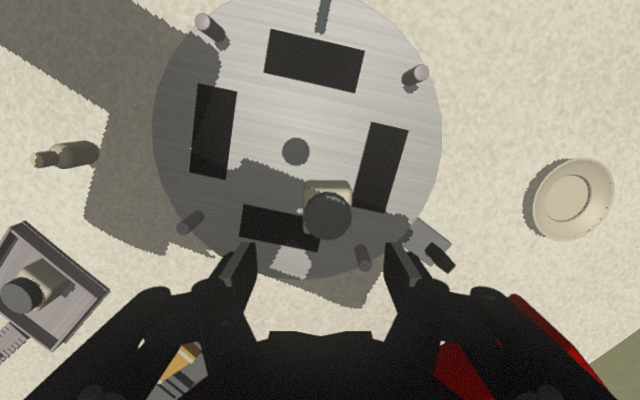

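```bash
python3 -m crank '[{"grip":0.2,"offset":[-2,6,20],"angular":[0,0,0]},{"grip":0.2,"offset":[-2,6,50],"angular":[0,0,0]},{"grip":0.2,"offset":[-2,6,80],"angular":[0,0,0]},{"grip":0.2,"offset":[-2,6,95],"angular":[0,0,0]},{"grip":0.2,"offset":[-2,6,95],"angular":[0,0,0]},{"grip":0.8,"offset":[-2,6,95],"angular":[0,0,0]},{"grip":0.8,"offset":[-2,6,95],"angular":[0,0,0]},{"grip":0.8,"offset":[-2,6,95],"angular":[0,0,0]},{"grip":0.8,"offset":[-2,6,95],"angular":[0,0,0]},{"grip":0.8,"offset":[-2,6,95],"angular":[0,0,0]}]' 50; python3 -c "
from h import *
st();snap('wrist','w7')"
```

```text
t: 8.65
tcp_pos: [0.5868, 0.3244, 0.0444]
tool_rot: [0.374, 0.927, 0.001, 0.001]
force: [-0.6, -1.0, 6.3]
finger_gap: 0.462
t 8.7 tcp [0.5868 0.3244 0.0444] phi 46.0 tilt [0.003 0.001] F [-0.6 -1.   6.3] gap 0.462 q0,q5 [ 0.34 -0.46]
```

View pics/w7.png

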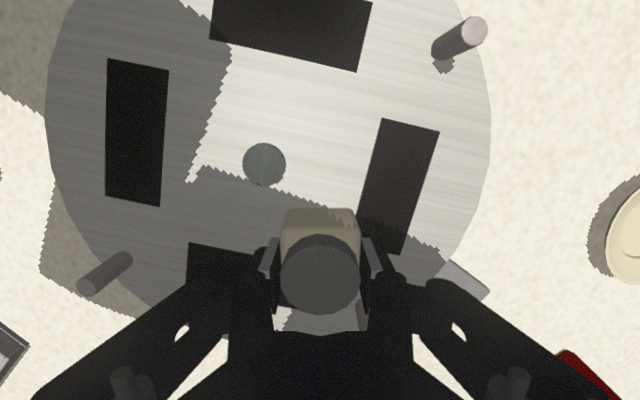

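```bash
python3 -m crank '[{"grip":0.8,"offset":[0,0,-30],"angular":[0,0,0]},{"grip":0.8,"offset":[0,0,-70],"angular":[0,0,0]},{"grip":0.8,"offset":[0,0,-110],"angular":[0,0,0]},{"grip":0.8,"offset":[0,0,-110],"angular":[0,0,0]},{"grip":0.8,"offset":[0,0,-110],"angular":[0,0,0]}]' 50; python3 - <<'E'
from h import *
st(); go(.4325,-.032,.15,0)
E
```

```text
t: 9.2
tcp_pos: [0.5858, 0.3243, 0.1537]
tool_rot: [0.374, 0.927, 0.001, 0.001]
force: [-0.4, 0.2, -1.3]
finger_gap: 0.462
t 9.2 tcp [0.5858 0.3243 0.1537] phi 46.0 tilt [0.002 0.001] F [-0.4  0.2 -1.3] gap 0.462 q0,q5 [ 0.34 -0.46]
offset [-137.  -362.9    3. ] angular [1.500e-01 1.000e-02 4.603e+01] rows>= 7.8 q5-> -4
```

```bash
python3 -m crank '[{"grip":0.8,"offset":[-12,-35,0],"angular":[0,0,5]},{"grip":0.8,"offset":[-28,-75,0],"angular":[0,0,11]},{"grip":0.8,"offset":[-45,-120,0],"angular":[0,0,17]},{"grip":0.8,"offset":[-62,-165,0],"angular":[0,0,23]},{"grip":0.8,"offset":[-80,-210,0],"angular":[0,0,29]},{"grip":0.8,"offset":[-97,-255,0],"angular":[0,0,34]},{"grip":0.8,"offset":[-112,-300,0],"angular":[0,0,39]},{"grip":0.8,"offset":[-128,-340,0],"angular":[0,0,43]},{"grip":0.8,"offset":[-137,-363,0],"angular":[0,0,46]},{"grip":0.8,"offset":[-137,-363,0],"angular":[0,0,46]}]' 50; python3 -m crank '[{"grip":0.8,"offset":[0,0,0],"angular":[0,0,0]},{"grip":0.8,"offset":[0,0,0],"angular":[0,0,0]}]'; python3 - <<'E'
from h import *
st(); go(.4325,-.032,.0225,0);snap('wrist','w8')
E
```

```text
t: 10.2
tcp_pos: [0.4295, -0.0341, 0.151]
tool_rot: [0.709, 0.705, -0.001, -0.002]
force: [-0.8, 0.3, -0.8]
finger_gap: 0.459
t: 10.4
tcp_pos: [0.4318, -0.0315, 0.1517]
tool_rot: [0.707, 0.708, -0.0, -0.001]
force: [0.3, 0.3, -1.1]
finger_gap: 0.465
t 10.4 tcp [ 0.4318 -0.0315  0.1517] phi 0.1 tilt [-0.001  0.001] F [ 0.3  0.3 -1.1] gap 0.465 q0,q5 [-0.33 -0.33]
offset [ -0.6   0.9 129.2] angular [-0.07 -0.04  0.09] rows>= 2.6 q5-> -4
```

View pics/w8.png

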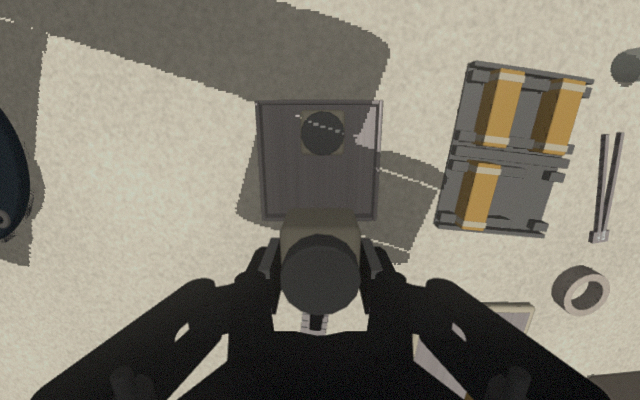

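```bash
python3 - <<'E'
from h import *
s=load('w8'); print(ray(s,[(257,101),(382,101),(375,221),(262,219)],.02).round(4)); print(ray(s,[(323,133)],.054).round(4))
E
```

```text
[[ 0.3732  0.0555  0.02  ]
 [ 0.4897  0.0557  0.02  ]
 [ 0.4897 -0.0634  0.02  ]
 [ 0.3716 -0.0614  0.02  ]]
[[0.4346 0.028  0.054 ]]
```

```bash
python3 -m crank '[{"grip":0.8,"offset":[0,0.5,35],"angular":[0,0,0]},{"grip":0.8,"offset":[0,0.5,75],"angular":[0,0,0]},{"grip":0.8,"offset":[0,0.5,105],"angular":[0,0,0]},{"grip":0.8,"offset":[0,0.5,122],"angular":[0,0,0]},{"grip":0.8,"offset":[0,0.5,128],"angular":[0,0,0]},{"grip":0.8,"offset":[0,0.5,130],"angular":[0,0,0]},{"grip":0.8,"offset":[0,0.5,130],"angular":[0,0,0]}]' 50; python3 -c "
from h import *
st()"
```

```text
t: 11.15
tcp_pos: [0.433, -0.032, 0.0226]
tool_rot: [0.707, 0.708, 0.0, 0.0]
force: [1.2, 0.4, -0.7]
finger_gap: 0.458
t 11.2 tcp [ 0.433  -0.032   0.0226] phi 0.1 tilt [ 0.001 -0.   ] F [ 1.2  0.4 -0.7] gap 0.458 q0,q5 [-0.33 -0.33]
```

```bash
python3 -m crank '[{"grip":0.8,"offset":[0,0,2],"angular":[0,0,0]},{"grip":0.8,"offset":[0,0,2],"angular":[0,0,0]},{"grip":0.35,"offset":[0,0,2],"angular":[0,0,0]},{"grip":0.35,"offset":[0,0,2],"angular":[0,0,0]},{"grip":0.35,"offset":[0,0,2],"angular":[0,0,0]},{"grip":0.35,"offset":[0,0,-20],"angular":[0,0,0]},{"grip":0.35,"offset":[0,0,-60],"angular":[0,0,0]},{"grip":0.35,"offset":[0,0,-100],"angular":[0,0,0]},{"grip":0.4,"offset":[0,0,-145],"angular":[0,0,0]},{"grip":0.4,"offset":[0,0,-145],"angular":[0,0,0]}]' 50; python3 -c "
from h import *
st();go(.62,.075,.25,-4)"
```

```text
t: 12.15
tcp_pos: [0.4358, -0.0334, 0.1722]
tool_rot: [0.707, 0.707, 0.003, 0.006]
force: [0.6, -0.4, 0.2]
finger_gap: 0.601
t 12.2 tcp [ 0.4358 -0.0334  0.1722] phi 0.0 tilt [ 0.012 -0.004] F [ 0.6 -0.4  0.2] gap 0.601 q0,q5 [-0.33 -0.33]
offset [107.9 185.1 -76.1] angular [0.67 0.21 4.04] rows>= 4.5 q5-> 11
```

```bash
python3 -m crank '[{"grip":0.4,"offset":[20,35,-15],"angular":[0,0,2]},{"grip":0.4,"offset":[45,75,-30],"angular":[0,0,5.6]},{"grip":0.4,"offset":[70,115,-35],"angular":[0,0,5.6]},{"grip":0.4,"offset":[95,155,-35],"angular":[0,0,5.6]},{"grip":0.4,"offset":[108,185,-35],"angular":[0,0,5.6]},{"grip":0.4,"offset":[108,185,-35],"angular":[0,0,5.6]},{"grip":0.4,"offset":[108,185,-35],"angular":[0,0,5.6]}]'; python3 -c "
from h import *
st();snap('wrist','w9');crop('w9',220,80,420,280,4,'w9c')"
```

```text
t: 12.85
tcp_pos: [0.6165, 0.076, 0.2007]
tool_rot: [0.74, 0.672, -0.001, -0.001]
force: [-0.2, 0.6, -0.6]
finger_gap: 0.604
t 12.8 tcp [0.6165 0.076  0.2007] phi -5.5 tilt [-0.003 -0.   ] F [-0.2  0.6 -0.6] gap 0.604 q0,q5 [-0.06  0.04]
```

View pics/w9.png

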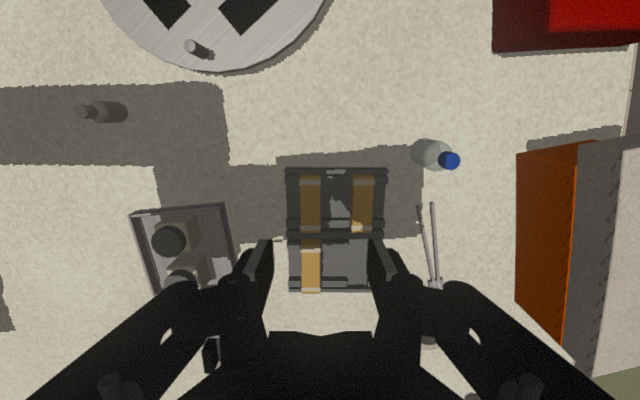

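View pics/w9c.png

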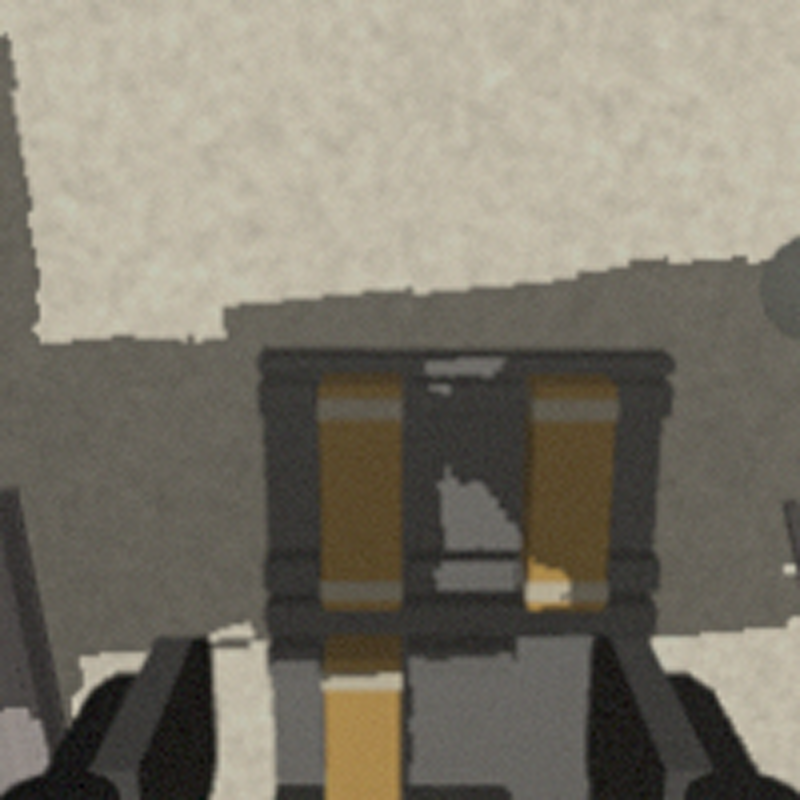

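```bash
python3 - <<'E'
from h import *
s=load('w9'); f=lambda a:[(220+(u+.5)/4-.5,80+(v+.5)/4-.5) for u,v in a]
b=ray(s,f([(319,408),(402,408),(402,591),(321,591), (531,408),(618,408),(609,591),(527,591)]),.028)
print(b.round(4)); print(b[:4].mean(0),b[4:].mean(0))
c=ray(s,f([(322,683),(402,683)]),.028);print(c)
t=ray(s,f([(262,352),(672,352)]),.016);print(t.round(4))
E
```

```text
[[0.5929 0.079  0.028 ]
 [0.6167 0.0767 0.028 ]
 [0.6113 0.0204 0.028 ]
 [0.5869 0.0228 0.028 ]
 [0.6536 0.0732 0.028 ]
 [0.6786 0.0708 0.028 ]
 [0.6736 0.0144 0.028 ]
 [0.6488 0.0168 0.028 ]]
[0.60193887 0.049738   0.028     ] [0.66366863 0.04382325 0.028     ]
[[ 0.58358864 -0.00777098  0.028     ]
 [ 0.60830372 -0.01010319  0.028     ]]
[[0.5769 0.0948 0.016 ]
 [0.6973 0.0833 0.016 ]]
```

```bash
python3 - <<'E'
from h import *
s=load('top0'); print(ray(s,[(258.5,145)],.0),ray(s,[(226,276)],.0))
go(.6637,.0440,.10,-5.6)
go(.6637,.0440,.01,-5.6)
E
```

```text
[[0.74411091 0.09634645 0.        ]] [[0.38654858 0.18282049 0.        ]]
offset [-26.8  51.1 100.7] angular [-0.21  0.02  0.03] rows>= 2.3 q5-> 9
offset [-26.8  51.4 190.7] angular [-0.21  0.02  0.03] rows>= 4.0 q5-> 9
```

```bash
python3 -m crank '[{"grip":0.42,"offset":[-9,15,30],"angular":[0,0,0]},{"grip":0.42,"offset":[-18,35,65],"angular":[0,0,0]},{"grip":0.42,"offset":[-27,51,95],"angular":[0,0,0]},{"grip":0.42,"offset":[-27,51,110],"angular":[0,0,0]},{"grip":0.42,"offset":[-27,51,110],"angular":[0,0,0]},{"grip":0.42,"offset":[-27,51,110],"angular":[0,0,0]}]'; python3 -c "
from h import *
st();snap('wrist','w10');go(.6637,.0440,.01,-5.6)"
```

```text
t: 13.5
tcp_pos: [0.6644, 0.044, 0.0928]
tool_rot: [0.741, 0.672, -0.0, -0.001]
force: [-0.3, -0.3, 0.9]
finger_gap: 0.573
t 13.5 tcp [0.6644 0.044  0.0928] phi -5.6 tilt [-0.001  0.   ] F [-0.3 -0.3  0.9] gap 0.573 q0,q5 [-0.1 -0. ]
offset [-0.3 -1.6 83.7] angular [ 0.06 -0.01  0.03] rows>= 1.7 q5-> 9
```

View pics/w10.png

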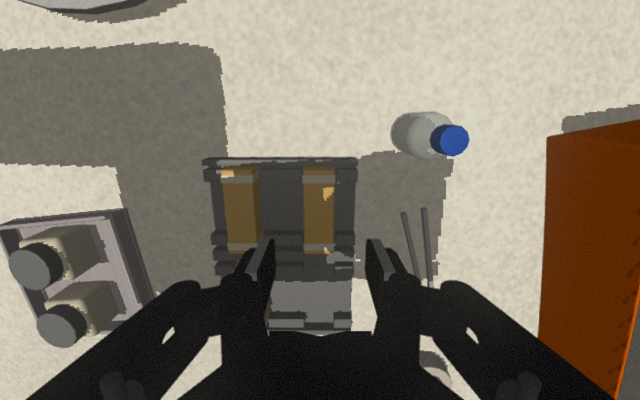

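```bash
python3 -m crank '[{"grip":0.45,"offset":[0,-0.5,30],"angular":[0,0,0]},{"grip":0.45,"offset":[0,-0.5,55],"angular":[0,0,0]},{"grip":0.45,"offset":[0,-0.5,72],"angular":[0,0,0]},{"grip":0.45,"offset":[0,-0.5,80],"angular":[0,0,0]},{"grip":0.45,"offset":[0,-0.5,82],"angular":[0,0,0]},{"grip":0.45,"offset":[0,-0.5,82],"angular":[0,0,0]},{"grip":0.9,"offset":[0,-0.5,82],"angular":[0,0,0]},{"grip":0.9,"offset":[0,-0.5,82],"angular":[0,0,0]},{"grip":0.9,"offset":[0,-0.5,82],"angular":[0,0,0]},{"grip":0.9,"offset":[0,-0.5,82],"angular":[0,0,0]}]' 50; python3 -c "
from h import *
st()"
```

```text
t: 14.55
tcp_pos: [0.6651, 0.044, 0.0117]
tool_rot: [0.741, 0.672, 0.0, 0.0]
force: [-2.8, -1.0, 6.7]
finger_gap: 0.266
t 14.6 tcp [0.6651 0.044  0.0117] phi -5.6 tilt [ 0. -0.] F [-2.8 -1.   6.7] gap 0.266 q0,q5 [-0.1 -0. ]
```

```bash
python3 -m crank '[{"grip":0.9,"offset":[0,0,-15],"angular":[0,0,0]},{"grip":0.9,"offset":[0,0,-40],"angular":[0,0,0]},{"grip":0.9,"offset":[0,0,-80],"angular":[0,0,0]},{"grip":0.9,"offset":[0,0,-120],"angular":[0,0,0]},{"grip":0.9,"offset":[0,0,-120],"angular":[0,0,0]}]' 50; python3 -c "
from h import *
st();go(.5946,.3757,.13,33.7)"
```

```text
t: 15.05
tcp_pos: [0.6702, 0.0435, 0.1381]
tool_rot: [0.741, 0.672, 0.005, 0.006]
force: [1.4, -0.4, -0.1]
finger_gap: 0.267
t 15.1 tcp [0.6702 0.0435 0.1381] phi -5.6 tilt [ 0.015 -0.002] F [ 1.4 -0.4 -0.1] gap 0.267 q0,q5 [-0.1 -0. ]
offset [ 323.3 -107.6    6.5] angular [  0.84   0.3  -39.27] rows>= 6.8 q5-> -1
```

```bash
python3 -m crank '[{"grip":0.9,"offset":[35,-10,0],"angular":[0,0,-4]},{"grip":0.9,"offset":[75,-25,0],"angular":[0,0,-9]},{"grip":0.9,"offset":[115,-38,0],"angular":[0,0,-14]},{"grip":0.9,"offset":[160,-53,0],"angular":[0,0,-20]},{"grip":0.9,"offset":[205,-68,0],"angular":[0,0,-26]},{"grip":0.9,"offset":[245,-82,0],"angular":[0,0,-31]},{"grip":0.9,"offset":[280,-93,0],"angular":[0,0,-35]},{"grip":0.9,"offset":[308,-102,0],"angular":[0,0,-38]},{"grip":0.9,"offset":[323,-106,0],"angular":[0,0,-39.3]},{"grip":0.9,"offset":[323,-106,0],"angular":[0,0,-39.3]}]' 50;  python3 -m crank '[{"grip":0.9,"offset":[0,0,0],"angular":[0,0,0]},{"grip":0.9,"offset":[0,0,0],"angular":[0,0,0]}]'; python3 -c "
from h import *
st();snap('wrist','w11');go(.5946,.3757,.037,33.7)"
```

```text
t: 16.05
tcp_pos: [0.5903, 0.3776, 0.1303]
tool_rot: [0.47, 0.882, 0.0, 0.0]
force: [-0.1, -0.6, -1.0]
finger_gap: 0.27
t: 16.25
tcp_pos: [0.5916, 0.3739, 0.1302]
tool_rot: [0.473, 0.881, -0.0, 0.0]
force: [0.3, -0.4, -0.7]
finger_gap: 0.268
t 16.2 tcp [0.5916 0.3739 0.1302] phi 33.6 tilt [-0.    -0.001] F [ 0.3 -0.4 -0.7] gap 0.268 q0,q5 [ 0.4  -0.18]
offset [-0.1  3.5 93.3] angular [-0.03  0.02 -0.12] rows>= 1.9 q5-> -1
```

View pics/w11.png

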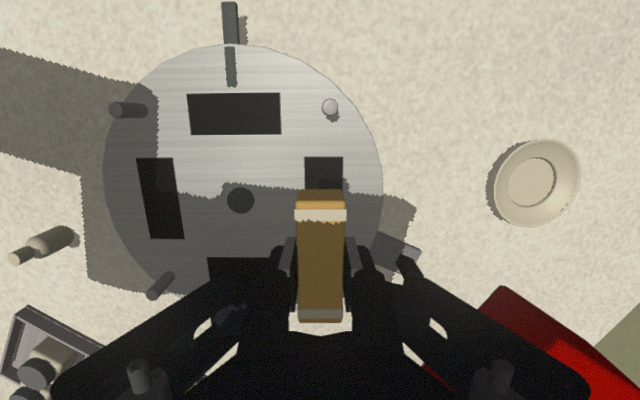

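```bash
python3 - <<'E'
from h import *
s=load('w11'); P=ray(s,[(187,94.5),(280,92.5),(281,134),(192,135),(136.5,158),(173,157),(185,238),(149,240)],.028)
a,b=P[:4].mean(0)[:2],P[4:].mean(0)[:2]; print(a,b)
e=(P[1]-P[0]+P[2]-P[3]); print(np.degrees(np.arctan2(e[1],e[0])))
e=(P[0]-P[3]+P[1]-P[2]); print(np.degrees(np.arctan2(e[1],e[0])))
e=(P[4]-P[7]+P[5]-P[6]); print(np.degrees(np.arctan2(e[1],e[0])))
# pad0=c+75u(th), pad1=c+75u(th+90)
d=a-b; th=np.degrees(np.arctan2(d[1],d[0]))+45-0
print('th',th, np.linalg.norm(d),.075*2**.5)
T=np.radians(th);print('c',a-.075*np.array([np.cos(T),np.sin(T)]),b-.075*np.array([-np.sin(T),np.cos(T)]))
print(ray(s,[(230,4)],.021), ray(s,[(304,157),(343,157)],.028))
E
```

```text
[0.49069608 0.39649595] [0.46948229 0.29183895]
33.95561504985523
123.63776012784129
122.78603541803368
th 123.54149494241341 0.10678535053445184 0.10606601717798213
c [0.53213663 0.33398451] [0.53199373 0.33327951]
[[0.4435392  0.46785863 0.021     ]] [[0.55910167 0.3983757  0.028     ]
 [0.58746018 0.41722172 0.028     ]]
```

```bash
python3 -m crank '[{"grip":0.9,"offset":[0,3.5,30],"angular":[0,0,0]},{"grip":0.9,"offset":[0,3.5,60],"angular":[0,0,0]},{"grip":0.9,"offset":[0,3.5,80],"angular":[0,0,0]},{"grip":0.9,"offset":[0,3.5,89],"angular":[0,0,0]},{"grip":0.9,"offset":[0,3.5,91],"angular":[0,0,0]},{"grip":0.9,"offset":[0,3.5,91],"angular":[0,0,0]},{"grip":0.9,"offset":[0,3.5,91],"angular":[0,0,0]}]' 50; python3 -c "
from h import *
st();snap('wrist','w12')"
```

```text
t: 17.0
tcp_pos: [0.595, 0.3778, 0.0408]
tool_rot: [0.472, 0.882, 0.001, 0.001]
force: [-0.4, 0.9, -0.0]
finger_gap: 0.267
t 17.0 tcp [0.595  0.3778 0.0408] phi 33.7 tilt [0.003 0.001] F [-0.4  0.9 -0. ] gap 0.267 q0,q5 [ 0.41 -0.18]
```

View pics/w12.png

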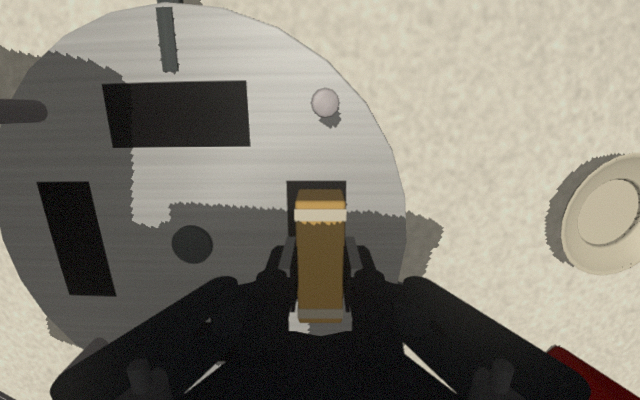

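```bash
python3 -m crank '[{"grip":0.9,"offset":[-2,-1.8,2],"angular":[0,0,0]},{"grip":0.9,"offset":[-2,-1.8,4],"angular":[0,0,0]},{"grip":0.9,"offset":[-2,-1.8,5],"angular":[0,0,0]},{"grip":0.9,"offset":[-2,-1.8,5],"angular":[0,0,0]}]' 50; python3 -c "
from h import *
st();s=snap('wrist','w13');crop('w13',220,150,420,350,4,'w13c')
P=ray(s,[(287,181)],.028)
c=np.array([.5321,.3337,.028]);T=np.radians(33.6);r=np.array([np.cos(T),np.sin(T),0]);t=np.array([-r[1],r[0],0])
for z in(.03,.052):
  print(proj(s,[c+.075*r+z*np.array([0,0,1])-[0,0,.028]+.035*t+d*r for d in(-.012,.012)]).round(1))
print(proj(s,[c+.075*r+.039*t+d*r for d in(-.017,.017)]).round(1))
"
```

```text
t: 17.45
tcp_pos: [0.5937, 0.3749, 0.0357]
tool_rot: [0.472, 0.882, 0.0, 0.0]
force: [-2.1, -1.0, 4.8]
finger_gap: 0.267
t 17.4 tcp [0.5937 0.3749 0.0357] phi 33.7 tilt [ 0.001 -0.   ] F [-2.1 -1.   4.8] gap 0.267 q0,q5 [ 0.4  -0.18]
[[298.7 187.8]
 [342.6 187.9]]
[[295.4 199.1]
 [346.2 199.2]]
[[289.8 179.8]
 [351.6 179.9]]
```

View pics/w13c.png

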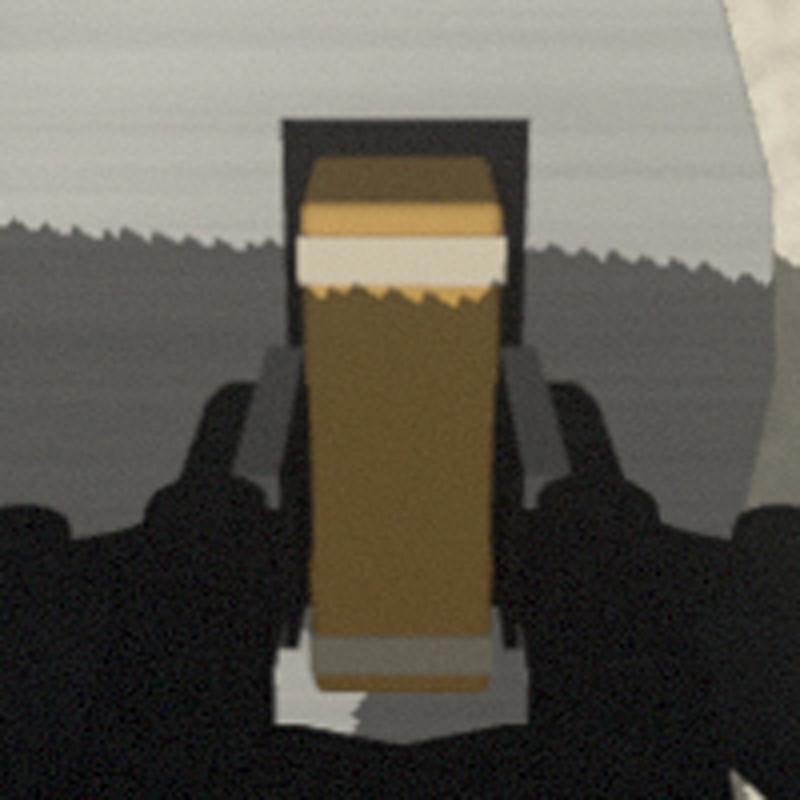

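```bash
python3 -m crank '[{"grip":0.62,"offset":[0,0,-1],"angular":[0,0,0]},{"grip":0.55,"offset":[0,0,-1],"angular":[0,0,0]},{"grip":0.55,"offset":[0,0,-1],"angular":[0,0,0]},{"grip":0.55,"offset":[0,0,-20],"angular":[0,0,0]},{"grip":0.5,"offset":[0,0,-50],"angular":[0,0,0]},{"grip":0.45,"offset":[0,0,-95],"angular":[0,0,0]},{"grip":0.45,"offset":[0,0,-95],"angular":[0,0,0]}]' 50; python3 -c "
from h import *
st();snap('wrist','w14');go(.6019,.0497,.11,-5.6)"
```

```text
t: 18.2
tcp_pos: [0.5978, 0.3771, 0.1363]
tool_rot: [0.472, 0.882, 0.005, 0.004]
force: [1.8, 1.0, 0.9]
finger_gap: 0.545
t 18.2 tcp [0.5978 0.3771 0.1363] phi 33.7 tilt [0.012 0.005] F [1.8 1.  0.9] gap 0.545 q0,q5 [ 0.41 -0.18]
offset [-274.8 -176.6   22.3] angular [ 0.49 -0.08 39.33] rows>= 6.5 q5-> 10
```

View pics/w14.png

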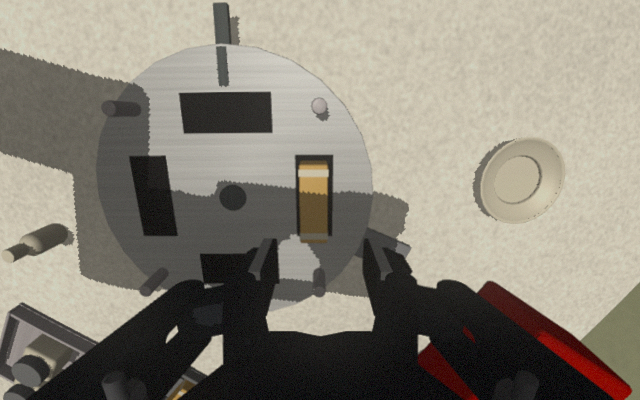

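```bash
python3 -m crank '[{"grip":0.45,"offset":[-30,-18,0],"angular":[0,0,4]},{"grip":0.45,"offset":[-68,-43,0],"angular":[0,0,9]},{"grip":0.45,"offset":[-106,-68,0],"angular":[0,0,15]},{"grip":0.45,"offset":[-145,-93,0],"angular":[0,0,21]},{"grip":0.45,"offset":[-183,-118,5],"angular":[0,0,27]},{"grip":0.45,"offset":[-220,-142,12],"angular":[0,0,32]},{"grip":0.45,"offset":[-250,-162,20],"angular":[0,0,36]},{"grip":0.45,"offset":[-273,-176,30],"angular":[0,0,39.3]},{"grip":0.45,"offset":[-273,-176,30],"angular":[0,0,39.3]},{"grip":0.45,"offset":[-273,-176,30],"angular":[0,0,39.3]}]' 50; python3 -m crank '[{"grip":0.45,"offset":[0,0,0],"angular":[0,0,0]},{"grip":0.45,"offset":[0,0,0],"angular":[0,0,0]}]'; python3 -c "
from h import *
st();snap('wrist','w15');go(.6019,.0497,.01,-5.6)"
```

```text
t: 19.25
tcp_pos: [0.5977, 0.0499, 0.0981]
tool_rot: [0.741, 0.671, -0.001, -0.001]
force: [0.2, -0.0, -0.7]
finger_gap: 0.547
t: 19.45
tcp_pos: [0.5986, 0.0516, 0.0994]
tool_rot: [0.74, 0.673, 0.0, -0.0]
force: [0.1, 0.8, 0.4]
finger_gap: 0.548
t 19.4 tcp [0.5986 0.0516 0.0994] phi -5.5 tilt [0. 0.] F [0.1 0.8 0.4] gap 0.548 q0,q5 [-0.1 -0. ]
offset [-1.6  3.4 89.5] angular [ 0.02 -0.01  0.15] rows>= 1.8 q5-> 10
```

View pics/w15.png

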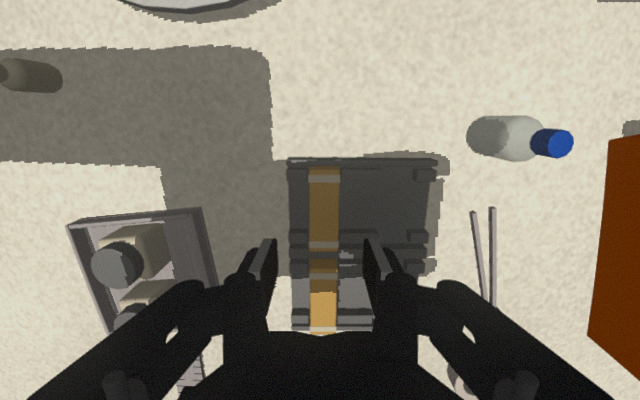

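```bash
python3 -m crank '[{"grip":0.45,"offset":[-1.5,3,30],"angular":[0,0,0]},{"grip":0.45,"offset":[-1.5,3,60],"angular":[0,0,0]},{"grip":0.45,"offset":[-1.5,3,79],"angular":[0,0,0]},{"grip":0.45,"offset":[-1.5,3,87],"angular":[0,0,0]},{"grip":0.45,"offset":[-1.5,3,89],"angular":[0,0,0]},{"grip":0.45,"offset":[-1.5,3,89],"angular":[0,0,0]},{"grip":0.9,"offset":[-1.5,3,89],"angular":[0,0,0]},{"grip":0.9,"offset":[-1.5,3,89],"angular":[0,0,0]},{"grip":0.9,"offset":[-1.5,3,89],"angular":[0,0,0]},{"grip":0.9,"offset":[-1.5,3,89],"angular":[0,0,0]}]' 50; python3 -c "
from h import *
st()"; python3 -m crank '[{"grip":0.9,"offset":[0,0,-15],"angular":[0,0,0]},{"grip":0.9,"offset":[0,0,-40],"angular":[0,0,0]},{"grip":0.9,"offset":[0,0,-80],"angular":[0,0,0]},{"grip":0.9,"offset":[0,0,-120],"angular":[0,0,0]},{"grip":0.9,"offset":[0,0,-120],"angular":[0,0,0]}]' 50; python3 -c "
from h import *
st();c=np.array([.5321,.3337]);T=np.radians(213.6);p=c+.075*np.array([np.cos(T),np.sin(T)]);print(p);go(*p,.13,33.6)
T=np.radians(303.6);p=c+.075*np.array([np.cos(T),np.sin(T)]);print(p);go(*p,.13,-56.4)"
```

```text
t: 20.5
tcp_pos: [0.6026, 0.0484, 0.0117]
tool_rot: [0.741, 0.672, 0.001, 0.001]
force: [-0.1, -0.1, 5.9]
finger_gap: 0.266
t 20.5 tcp [0.6026 0.0484 0.0117] phi -5.6 tilt [ 0.003 -0.   ] F [-0.1 -0.1  5.9] gap 0.266 q0,q5 [-0.1  -0.01]
t: 21.0
tcp_pos: [0.6055, 0.0481, 0.1368]
tool_rot: [0.741, 0.672, 0.004, 0.005]
force: [0.8, -0.0, -0.0]
finger_gap: 0.268
t 21.0 tcp [0.6055 0.0481 0.1368] phi -5.6 tilt [ 0.012 -0.001] F [ 0.8 -0.  -0. ] gap 0.268 q0,q5 [-0.1  -0.01]
[0.46963091 0.29219563]
offset [ 229.7 -159.     4.9] angular [  0.68   0.25 -39.17] rows>= 5.6 q5-> -2
[0.57360437 0.27123091]
offset [219.  -53.5   6.2] angular [ 0.67 -0.31 50.83] rows>= 5.9 q5-> 82
```

```bash
python3 -m crank '[{"grip":0.9,"offset":[22,-5,0],"angular":[0,0,5]},{"grip":0.9,"offset":[50,-12,0],"angular":[0,0,11]},{"grip":0.9,"offset":[80,-20,0],"angular":[0,0,18]},{"grip":0.9,"offset":[110,-27,0],"angular":[0,0,25]},{"grip":0.9,"offset":[140,-34,0],"angular":[0,0,32]},{"grip":0.9,"offset":[165,-40,0],"angular":[0,0,38]},{"grip":0.9,"offset":[190,-46,0],"angular":[0,0,44]},{"grip":0.9,"offset":[210,-51,0],"angular":[0,0,49]},{"grip":0.9,"offset":[217,-52,0],"angular":[0,0,50.8]},{"grip":0.9,"offset":[217,-52,0],"angular":[0,0,50.8]}]' 50;  python3 -m crank '[{"grip":0.9,"offset":[0,0,0],"angular":[0,0,0]},{"grip":0.9,"offset":[0,0,0],"angular":[0,0,0]}]'; python3 -c "
from h import *
st();snap('wrist','w16');go(.5725,.2705,.041,-56.4)"
```

```text
t: 22.0
tcp_pos: [0.5699, 0.2706, 0.1301]
tool_rot: [0.957, 0.29, -0.0, -0.0]
force: [-0.2, -0.3, -0.7]
finger_gap: 0.266
t: 22.2
tcp_pos: [0.5707, 0.2687, 0.1302]
tool_rot: [0.957, 0.289, -0.0, 0.0]
force: [0.8, 0.4, -0.6]
finger_gap: 0.265
t 22.2 tcp [0.5707 0.2687 0.1302] phi -56.4 tilt [-0.001 -0.   ] F [ 0.8  0.4 -0.6] gap 0.265 q0,q5 [0.26 1.25]
offset [ 2.5 -0.6 89.2] angular [ 0.    0.03 -0.01] rows>= 1.8 q5-> 82
```

View pics/w16.png

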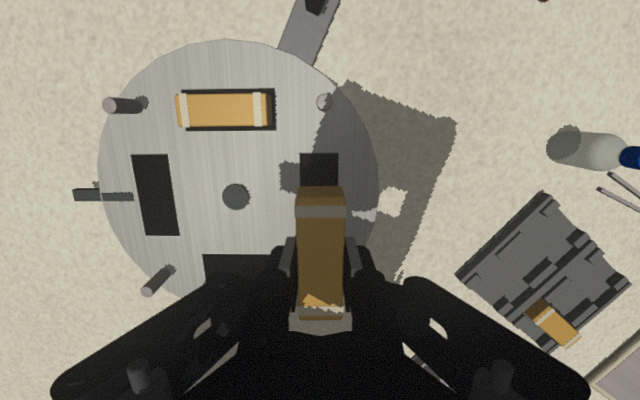

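```bash
python3 -m crank '[{"grip":0.9,"offset":[2,-1,30],"angular":[0,0,0]},{"grip":0.9,"offset":[2,-1,60],"angular":[0,0,0]},{"grip":0.9,"offset":[2,-1,80],"angular":[0,0,0]},{"grip":0.9,"offset":[2,-1,88],"angular":[0,0,0]},{"grip":0.9,"offset":[2,-1,90],"angular":[0,0,0]},{"grip":0.9,"offset":[2,-1,90],"angular":[0,0,0]},{"grip":0.9,"offset":[2,-1,90],"angular":[0,0,0]}]' 50; python3 -c "
from h import *
st();snap('wrist','w17');go(.5725,.2705,.036,-56.4);crop('w17',220,150,420,350,4,'w17c')"
```

```text
t: 22.95
tcp_pos: [0.573, 0.2715, 0.0416]
tool_rot: [0.957, 0.289, 0.001, 0.0]
force: [-0.4, -0.3, -0.9]
finger_gap: 0.267
t 22.9 tcp [0.573  0.2715 0.0416] phi -56.4 tilt [0.002 0.001] F [-0.4 -0.3 -0.9] gap 0.267 q0,q5 [0.27 1.25]
offset [-1.   0.7  5.6] angular [ 0.05 -0.14  0.02] rows>= 0.1 q5-> 82
```

View pics/w17c.png

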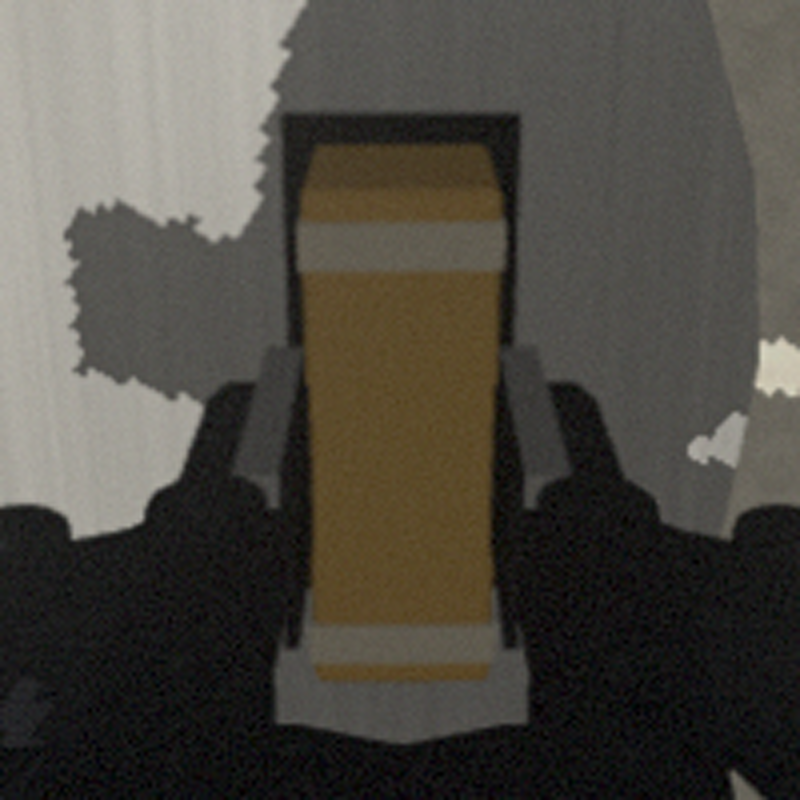

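Centred. Lower, release, rise.

```bash
python3 -m crank '[{"grip":0.9,"offset":[-1,0,3],"angular":[0,0,0]},{"grip":0.9,"offset":[-1,0,5],"angular":[0,0,0]},{"grip":0.9,"offset":[-1,0,6],"angular":[0,0,0]},{"grip":0.9,"offset":[-1,0,6],"angular":[0,0,0]}]' 50; python3 -c "
from h import *
st()";python3 -m crank '[{"grip":0.62,"offset":[0,0,-1],"angular":[0,0,0]},{"grip":0.55,"offset":[0,0,-1],"angular":[0,0,0]},{"grip":0.55,"offset":[0,0,-1],"angular":[0,0,0]},{"grip":0.55,"offset":[0,0,-20],"angular":[0,0,0]},{"grip":0.5,"offset":[0,0,-50],"angular":[0,0,0]},{"grip":0.45,"offset":[0,0,-95],"angular":[0,0,0]},{"grip":0.45,"offset":[0,0,-95],"angular":[0,0,0]}]' 50; python3 -c "
from h import *
st();snap('wrist','w18');go(.5935,-.0362,.11,-5.6)"
```

```text
t: 23.4
tcp_pos: [0.5714, 0.271, 0.0357]
tool_rot: [0.957, 0.29, 0.001, 0.0]
force: [-2.0, -0.3, 6.2]
finger_gap: 0.264
t 23.4 tcp [0.5714 0.271  0.0357] phi -56.3 tilt [0.001 0.   ] F [-2.  -0.3  6.2] gap 0.264 q0,q5 [0.27 1.25]
t: 24.1
tcp_pos: [0.5753, 0.2721, 0.1352]
tool_rot: [0.957, 0.289, 0.006, 0.0]
force: [1.5, 0.1, 1.3]
finger_gap: 0.548
t 24.1 tcp [0.5753 0.2721 0.1352] phi -56.4 tilt [0.012 0.003] F [1.5 0.1 1.3] gap 0.548 q0,q5 [0.27 1.25]
offset [-154.   267.3   22.2] angular [  0.31  -0.32 -50.78] rows>= 6.2 q5-> 2
```

View pics/w18.png

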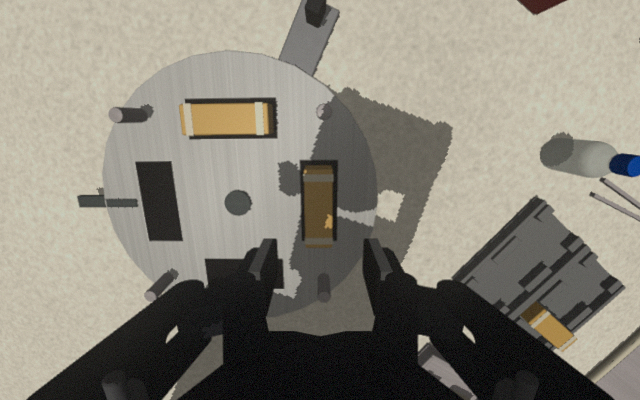

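Good. Third bar.

```bash
python3 -m crank '[{"grip":0.45,"offset":[-15,22,0],"angular":[0,0,-5]},{"grip":0.45,"offset":[-35,58,0],"angular":[0,0,-11]},{"grip":0.45,"offset":[-56,97,0],"angular":[0,0,-18]},{"grip":0.45,"offset":[-78,136,0],"angular":[0,0,-25]},{"grip":0.45,"offset":[-100,175,0],"angular":[0,0,-32]},{"grip":0.45,"offset":[-121,212,8],"angular":[0,0,-38]},{"grip":0.45,"offset":[-138,242,16],"angular":[0,0,-44]},{"grip":0.45,"offset":[-152,264,24],"angular":[0,0,-49]},{"grip":0.45,"offset":[-152,266,28],"angular":[0,0,-50.8]},{"grip":0.45,"offset":[-152,266,28],"angular":[0,0,-50.8]}]' 50; python3 -m crank '[{"grip":0.45,"offset":[0,0,0],"angular":[0,0,0]},{"grip":0.45,"offset":[0,0,0],"angular":[0,0,0]}]'; python3 -c "
from h import *
st();snap('wrist','w19');go(.5935,-.0362,.01,-5.6)"
```

```text
t: 25.15
tcp_pos: [0.5905, -0.0358, 0.0992]
tool_rot: [0.741, 0.671, -0.001, -0.002]
force: [0.4, 0.5, 1.0]
finger_gap: 0.548
t: 25.35
tcp_pos: [0.5915, -0.034, 0.101]
tool_rot: [0.74, 0.672, -0.0, -0.0]
force: [0.1, -0.2, -0.3]
finger_gap: 0.549
t 25.4 tcp [ 0.5915 -0.034   0.101 ] phi -5.5 tilt [-0.001  0.   ] F [ 0.1 -0.2 -0.3] gap 0.549 q0,q5 [-0.25 -0.15]
offset [-2.1  2.1 91.3] angular [-0.02 -0.    0.07] rows>= 1.8 q5-> 2
```

View pics/w19.png

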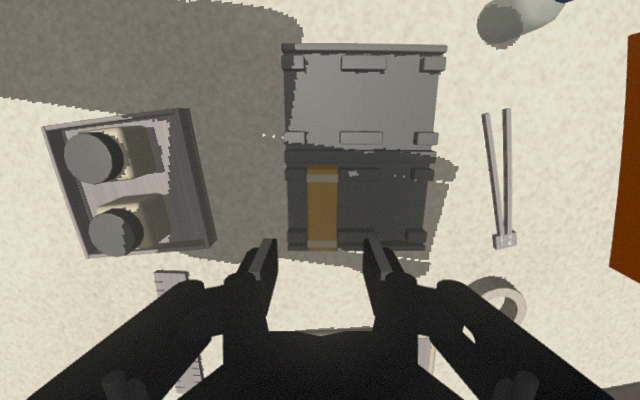

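```bash
python3 -c "
from h import *
s=load('w19');p=ray(s,[(307,178),(338,178),(308,243),(337,243)],.028);print(p.round(4),p.mean(0))"
python3 -m crank '[{"grip":0.45,"offset":[-2,2.5,30],"angular":[0,0,0]},{"grip":0.45,"offset":[-2,2.5,60],"angular":[0,0,0]},{"grip":0.45,"offset":[-2,2.5,80],"angular":[0,0,0]},{"grip":0.45,"offset":[-2,2.5,80],"angular":[0,0,0]}]' 50
python3 -c "
from h import *
st()"
```

```text
[[ 0.5843 -0.0069  0.028 ]
 [ 0.6085 -0.0092  0.028 ]
 [ 0.579  -0.0624  0.028 ]
 [ 0.6033 -0.0648  0.028 ]] [ 0.59380103 -0.03583288  0.028     ]
t: 25.8
tcp_pos: [0.592, -0.0358, 0.0189]
tool_rot: [0.74, 0.672, -0.002, -0.002]
force: [-0.6, 0.0, -0.3]
finger_gap: 0.549
t 25.8 tcp [ 0.592  -0.0358  0.0189] phi -5.5 tilt [-0.006  0.001] F [-0.6  0.  -0.3] gap 0.549 q0,q5 [-0.25 -0.15]
```

```bash
python3 -m crank '[{"grip":0.45,"offset":[0,0,6],"angular":[0,0,0]},{"grip":0.45,"offset":[0,0,10],"angular":[0,0,0]},{"grip":0.45,"offset":[0,0,10],"angular":[0,0,0]},{"grip":0.9,"offset":[0,0,10],"angular":[0,0,0]},{"grip":0.9,"offset":[0,0,10],"angular":[0,0,0]},{"grip":0.9,"offset":[0,0,10],"angular":[0,0,0]},{"grip":0.9,"offset":[0,0,10],"angular":[0,0,0]}]' 50
python3 -c "
from h import *
st()"; python3 -m crank '[{"grip":0.9,"offset":[0,0,-15],"angular":[0,0,0]},{"grip":0.9,"offset":[0,0,-40],"angular":[0,0,0]},{"grip":0.9,"offset":[0,0,-80],"angular":[0,0,0]},{"grip":0.9,"offset":[0,0,-120],"angular":[0,0,0]},{"grip":0.9,"offset":[0,0,-120],"angular":[0,0,0]}]' 50;  python3 -c "
from h import *
st();go(.4696,.2922,.13,33.6)"
```

```text
t: 26.5
tcp_pos: [0.5947, -0.0372, 0.0123]
tool_rot: [0.741, 0.672, 0.0, 0.001]
force: [-1.4, 0.1, 5.7]
finger_gap: 0.269
t 26.5 tcp [ 0.5947 -0.0372  0.0123] phi -5.6 tilt [ 0.001 -0.   ] F [-1.4  0.1  5.7] gap 0.269 q0,q5 [-0.25 -0.15]
t: 27.0
tcp_pos: [0.5981, -0.0379, 0.1376]
tool_rot: [0.741, 0.672, 0.003, 0.005]
force: [-0.0, -0.4, -0.8]
finger_gap: 0.266
t 27.0 tcp [ 0.5981 -0.0379  0.1376] phi -5.6 tilt [ 0.012 -0.003] F [-0.  -0.4 -0.8] gap 0.266 q0,q5 [-0.25 -0.15]
offset [ 316.1 -160.     5.1] angular [  0.64   0.35 -39.16] rows>= 7.1 q5-> -2
```

```bash
python3 -m crank '[{"grip":0.9,"offset":[35,-17,0],"angular":[0,0,-4]},{"grip":0.9,"offset":[75,-38,0],"angular":[0,0,-9]},{"grip":0.9,"offset":[115,-58,0],"angular":[0,0,-14]},{"grip":0.9,"offset":[158,-79,0],"angular":[0,0,-20]},{"grip":0.9,"offset":[200,-100,0],"angular":[0,0,-26]},{"grip":0.9,"offset":[240,-121,0],"angular":[0,0,-31]},{"grip":0.9,"offset":[275,-139,0],"angular":[0,0,-35]},{"grip":0.9,"offset":[302,-152,0],"angular":[0,0,-38]},{"grip":0.9,"offset":[316,-158,0],"angular":[0,0,-39.2]},{"grip":0.9,"offset":[316,-158,0],"angular":[0,0,-39.2]}]' 50;  python3 -m crank '[{"grip":0.9,"offset":[0,0,0],"angular":[0,0,0]},{"grip":0.9,"offset":[0,0,0],"angular":[0,0,0]}]'; python3 -c "
from h import *
st();snap('wrist','w20');go(.4703,.2911,.041,33.6)"
```

```text
t: 28.0
tcp_pos: [0.4668, 0.2941, 0.1312]
tool_rot: [0.471, 0.882, -0.0, -0.0]
force: [-0.2, -0.2, 0.2]
finger_gap: 0.267
t: 28.2
tcp_pos: [0.4683, 0.2915, 0.1312]
tool_rot: [0.473, 0.881, -0.0, 0.0]
force: [-0.0, -0.4, -1.1]
finger_gap: 0.267
t 28.2 tcp [0.4683 0.2915 0.1312] phi 33.5 tilt [ 0. -0.] F [-0.  -0.4 -1.1] gap 0.267 q0,q5 [ 0.35 -0.23]
offset [-1.3  1.5 90.2] angular [-0.01  0.02 -0.12] rows>= 1.8 q5-> -2
```

View pics/w20.png

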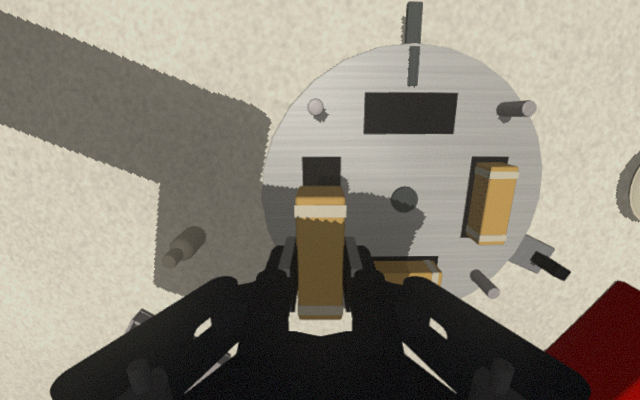

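```bash
python3 -m crank '[{"grip":0.9,"offset":[-2,0.5,30],"angular":[0,0,0]},{"grip":0.9,"offset":[-2,0.5,60],"angular":[0,0,0]},{"grip":0.9,"offset":[-2,0.5,80],"angular":[0,0,0]},{"grip":0.9,"offset":[-2,0.5,88],"angular":[0,0,0]},{"grip":0.9,"offset":[-2,0.5,90],"angular":[0,0,0]},{"grip":0.9,"offset":[-2,0.5,90],"angular":[0,0,0]},{"grip":0.9,"offset":[-2,0.5,90],"angular":[0,0,0]}]' 50; python3 -c "
from h import *
st();snap('wrist','w21');go(.4703,.2911,.036,33.6);crop('w21',220,150,420,350,4,'w21c')"
```

```text
t: 28.95
tcp_pos: [0.47, 0.2915, 0.0423]
tool_rot: [0.473, 0.881, 0.001, 0.001]
force: [-0.7, -0.7, -0.6]
finger_gap: 0.27
t 28.9 tcp [0.47   0.2915 0.0423] phi 33.6 tilt [0.002 0.001] F [-0.7 -0.7 -0.6] gap 0.270 q0,q5 [ 0.35 -0.23]
offset [-0.6 -0.   6.4] angular [0.13 0.03 0.01] rows>= 0.1 q5-> -2
```

View pics/w21c.png

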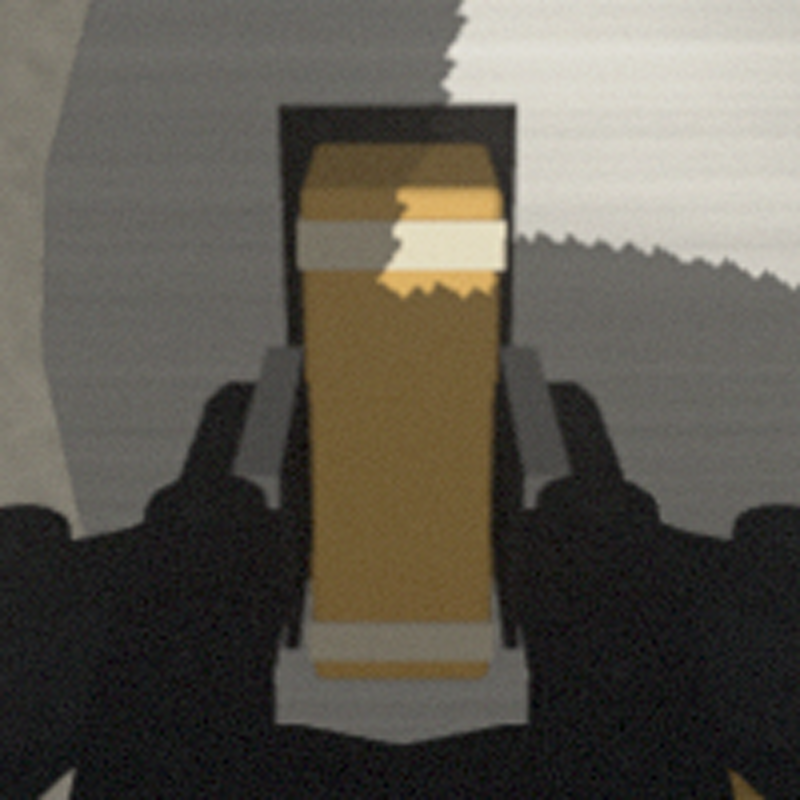

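```bash
python3 -m crank '[{"grip":0.9,"offset":[0.8,-0.7,3],"angular":[0,0,0]},{"grip":0.9,"offset":[0.8,-0.7,5],"angular":[0,0,0]},{"grip":0.9,"offset":[0.8,-0.7,6.5],"angular":[0,0,0]},{"grip":0.9,"offset":[0.8,-0.7,6.5],"angular":[0,0,0]}]' 50; python3 -c "
from h import *
st()";python3 -m crank '[{"grip":0.62,"offset":[0,0,-1],"angular":[0,0,0]},{"grip":0.55,"offset":[0,0,-1],"angular":[0,0,0]},{"grip":0.55,"offset":[0,0,-1],"angular":[0,0,0]},{"grip":0.55,"offset":[0,0,-20],"angular":[0,0,0]},{"grip":0.5,"offset":[0,0,-50],"angular":[0,0,0]},{"grip":0.45,"offset":[0,0,-95],"angular":[0,0,0]},{"grip":0.45,"offset":[0,0,-95],"angular":[0,0,0]}]' 50; python3 -c "
from h import *
st();snap('wrist','w22');snap('top','top1');crop('top1',90,130,250,290,4,'top1c')"
```

```text
t: 29.4
tcp_pos: [0.4681, 0.2919, 0.0362]
tool_rot: [0.472, 0.881, 0.0, 0.0]
force: [-1.5, -0.8, 9.6]
finger_gap: 0.265
t 29.4 tcp [0.4681 0.2919 0.0362] phi 33.6 tilt [0.001 0.   ] F [-1.5 -0.8  9.6] gap 0.265 q0,q5 [ 0.35 -0.23]
t: 30.1
tcp_pos: [0.4717, 0.2932, 0.1346]
tool_rot: [0.472, 0.881, 0.004, 0.004]
force: [0.9, 0.6, -0.1]
finger_gap: 0.546
t 30.1 tcp [0.4717 0.2932 0.1346] phi 33.6 tilt [0.01  0.004] F [ 0.9  0.6 -0.1] gap 0.546 q0,q5 [ 0.35 -0.23]
```

View pics/w22.png

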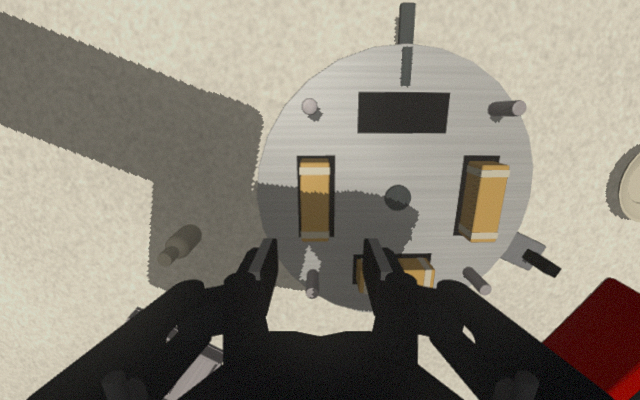

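View pics/top1.png

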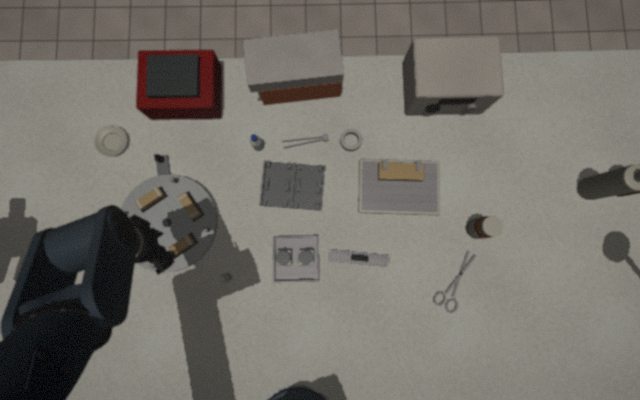

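```bash
python3 - <<'E'
from h import *
crop('w18',270,0,370,80,8,'i1'); crop('w22',490,220,590,300,8,'i2')
go(.4223,.3558,.12,78.6)
E
```

```text
offset [78.8 -3.2 10.6] angular [  0.11   0.08 -44.97] rows>= 5.2 q5-> -38
```

View pics/i1.png

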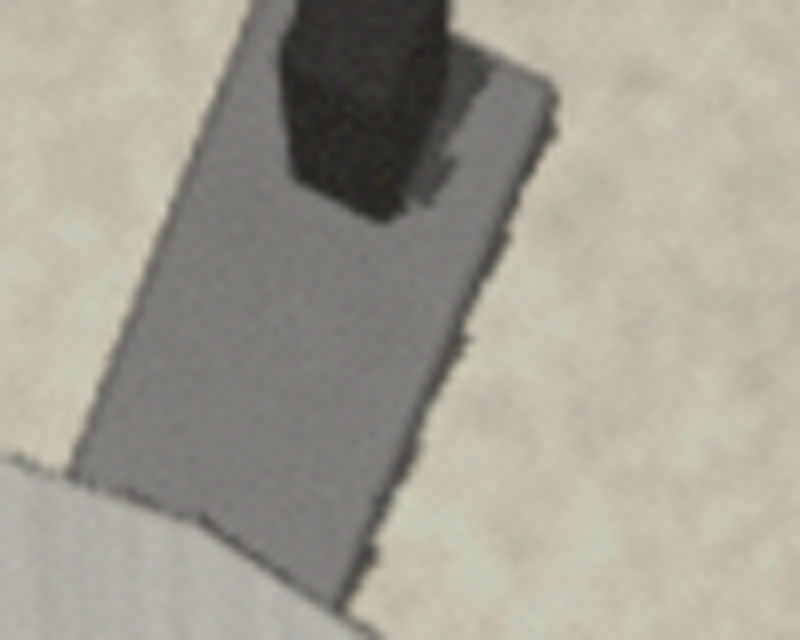

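View pics/i2.png

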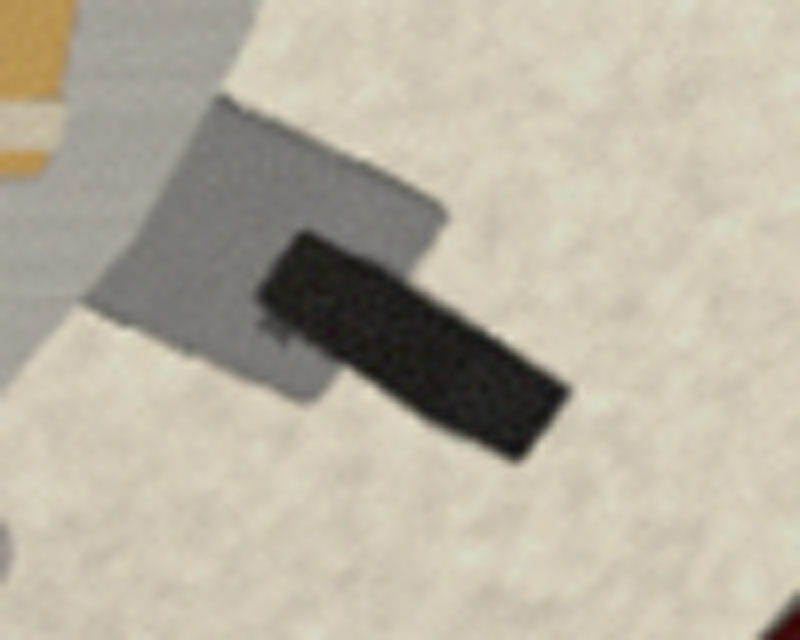

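```bash
python3 - <<'E'
from h import *
c=np.array([.5321,.3337])
def pr(fn,pts,o,k,z):
    s=load(fn);P=ray(s,[(o[0]+(u+.5)/k-.5,o[1]+(v+.5)/k-.5) for u,v in pts],z)
    m=P.mean(0)[:2]-c; print(fn,P[:,:2].round(4).tolist(),'len',np.linalg.norm(P[0]-P[1]).round(4),'r',np.linalg.norm(m).round(4),'ang',np.degrees(np.arctan2(m[1],m[0])).round(2))
for z in(0,.008): 
    pr('w18',[(295,180),(385,223)],(270,0),8,z); pr('w22',[(300,232),(258,292)],(490,220),8,z)
pr('w22',[(570,390),(520,462)],(490,220),8,.042)
# plate edges direction
for fn,pts,o in(('w18',[(72,470),(250,10)],(270,0)),('w18',[(345,600),(550,90)],(270,0)),('w22',[(220,95),(445,212)],(490,220)),('w22',[(85,298),(310,403)],(490,220))):
    s=load(fn);P=ray(s,[(o[0]+(u+.5)/8-.5,o[1]+(v+.5)/8-.5) for u,v in pts],.004);d=P[1]-P[0];print(np.degrees(np.arctan2(d[1],d[0])))
E
```

```text
w18 [[0.6995, 0.3684], [0.7013, 0.3576]] len 0.011 r 0.1708 ang 9.89
w22 [[0.7068, 0.367], [0.7085, 0.3568]] len 0.0103 r 0.1778 ang 9.13
w18 [[0.6976, 0.3668], [0.6994, 0.3563]] len 0.0106 r 0.1687 ang 9.51
w22 [[0.6989, 0.3666], [0.7005, 0.3567]] len 0.01 r 0.1699 ang 9.47
w22 [[0.7124, 0.3691], [0.7146, 0.3584]] len 0.0109 r 0.1839 ang 9.39
9.68104468359839
10.361775321027103
7.777633936329233
8.582286807722102
```

```bash
python3 -m crank '[{"grip":0.45,"offset":[13,0,0],"angular":[0,0,-6]},{"grip":0.45,"offset":[30,0,0],"angular":[0,0,-14]},{"grip":0.45,"offset":[48,-2,0],"angular":[0,0,-22]},{"grip":0.45,"offset":[65,-3,0],"angular":[0,0,-30]},{"grip":0.45,"offset":[79,-3,5],"angular":[0,0,-38]},{"grip":0.45,"offset":[79,-3,10],"angular":[0,0,-45]},{"grip":0.45,"offset":[79,-3,10],"angular":[0,0,-45]},{"grip":0.45,"offset":[79,-3,10],"angular":[0,0,-45]}]' 30; python3 -c "
from h import *
st();snap('wrist','w23');go(.4223,.3558,.041,78.6)"
```

```text
t: 31.0
tcp_pos: [0.421, 0.3553, 0.1185]
tool_rot: [0.1, 0.995, -0.001, -0.001]
force: [0.1, -0.3, -1.0]
finger_gap: 0.546
t 31.0 tcp [0.421  0.3553 0.1185] phi 78.5 tilt [-0.003 -0.001] F [ 0.1 -0.3 -1. ] gap 0.546 q0,q5 [ 0.5  -0.87]
offset [-0.8  0.7 77.9] angular [-0.07 -0.08 -0.12] rows>= 1.6 q5-> -38
```

View pics/w23.png

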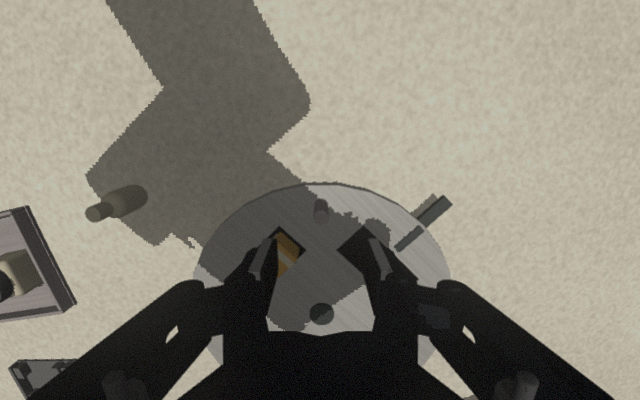

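```bash
python3 -m crank '[{"grip":0.45,"offset":[0,0,25],"angular":[0,0,0]},{"grip":0.45,"offset":[0,0,50],"angular":[0,0,0]},{"grip":0.45,"offset":[0,0,70],"angular":[0,0,0]},{"grip":0.45,"offset":[0,0,77],"angular":[0,0,0]},{"grip":0.7,"offset":[0,0,77],"angular":[0,0,0]},{"grip":0.8,"offset":[0,0,77],"angular":[0,0,0]},{"grip":0.95,"offset":[0,0,77],"angular":[0,0,0]},{"grip":0.95,"offset":[0,0,77],"angular":[0,0,0]},{"grip":0.95,"offset":[0,0,77],"angular":[0,0,0]}]' 30; python3 -c "
from h import *
st()"
```

```text
t: 31.95
tcp_pos: [0.4226, 0.3562, 0.0437]
tool_rot: [0.099, 0.995, 0.001, 0.001]
force: [1.4, -0.4, 2.5]
finger_gap: 0.122
t 31.9 tcp [0.4226 0.3562 0.0437] phi 78.6 tilt [0.002 0.001] F [ 1.4 -0.4  2.5] gap 0.122 q0,q5 [ 0.5  -0.87]
```

```bash
python3 -m crank '[{"grip":0.95,"offset":[-0.1,3.9,0],"angular":[0,0,2]},{"grip":0.95,"offset":[-0.6,11.7,0],"angular":[0,0,6]},{"grip":0.95,"offset":[-1.7,19.4,0],"angular":[0,0,10]},{"grip":0.95,"offset":[-3.3,27.1,0],"angular":[0,0,14]},{"grip":0.95,"offset":[-5.5,34.6,0],"angular":[0,0,18]},{"grip":0.95,"offset":[-8.2,42.0,0],"angular":[0,0,22]},{"grip":0.95,"offset":[-11.3,49.1,0],"angular":[0,0,26]},{"grip":0.95,"offset":[-15,56,0],"angular":[0,0,30]},{"grip":0.95,"offset":[-19.1,62.6,0],"angular":[0,0,34]},{"grip":0.95,"offset":[-21.4,65.8,0],"angular":[0,0,36]}]' 30; python3 -c "
from h import *
st();s=manip.sense();d=s['tcp_pos'][:2]-[.5321,.3337];print(np.linalg.norm(d),np.degrees(np.arctan2(d[1],d[0])));snap('wrist','w24')"
```

```text
t: 32.95
tcp_pos: [0.4569, 0.4165, 0.0438]
tool_rot: [0.403, 0.915, 0.001, 0.001]
force: [0.3, -2.7, 2.4]
finger_gap: 0.125
t 33.0 tcp [0.4569 0.4165 0.0438] phi 42.5 tilt [0.002 0.   ] F [ 0.3 -2.7  2.4] gap 0.125 q0,q5 [ 0.56 -0.18]
0.11181507318394023 132.25524649589846
```

View pics/w24.png

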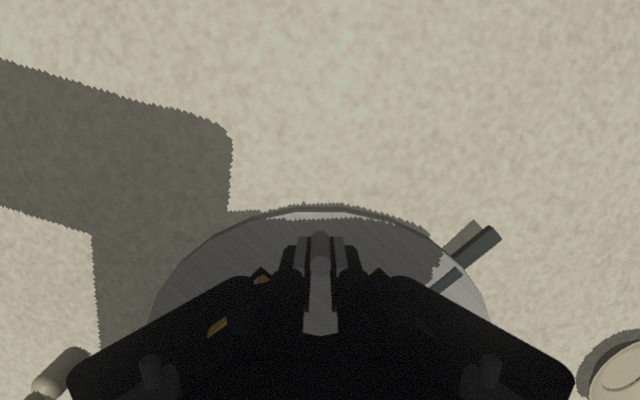

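```bash
python3 -m crank '[{"grip":0.95,"offset":[-0.1,5.8,0],"angular":[0,0,3]},{"grip":0.95,"offset":[-0.8,13.6,0],"angular":[0,0,7]},{"grip":0.95,"offset":[-2.1,21.4,0],"angular":[0,0,11]},{"grip":0.95,"offset":[-3.8,29,0],"angular":[0,0,15]},{"grip":0.95,"offset":[-6.1,36.5,0],"angular":[0,0,19]},{"grip":0.95,"offset":[-8.9,43.8,0],"angular":[0,0,23]},{"grip":0.95,"offset":[-12.2,50.8,0],"angular":[0,0,27]},{"grip":0.95,"offset":[-16,57.7,0],"angular":[0,0,31]},{"grip":0.95,"offset":[-20.3,64.2,0],"angular":[0,0,35]},{"grip":0.95,"offset":[-23.7,69,0],"angular":[0,0,38]}]' 30; python3 -c "
from h import *
st();s=manip.sense();d=s['tcp_pos'][:2]-[.5321,.3337];print(np.linalg.norm(d),np.degrees(np.arctan2(d[1],d[0])))"
python3 -m crank '[{"grip":0.95,"offset":[-0.1,5.8,0],"angular":[0,0,3]},{"grip":0.95,"offset":[-0.8,13.6,0],"angular":[0,0,7]},{"grip":0.95,"offset":[-2.1,21.4,0],"angular":[0,0,11]},{"grip":0.95,"offset":[-3.8,29,0],"angular":[0,0,15]},{"grip":0.95,"offset":[-6.1,36.5,0],"angular":[0,0,19]},{"grip":0.95,"offset":[-8.9,43.8,0],"angular":[0,0,23]},{"grip":0.95,"offset":[-12.2,50.8,0],"angular":[0,0,27]},{"grip":0.95,"offset":[-16,57.7,0],"angular":[0,0,31]},{"grip":0.95,"offset":[-19.1,62.6,0],"angular":[0,0,34]},{"grip":0.95,"offset":[-20.3,64.2,0],"angular":[0,0,35]}]' 30
python3 -m crank '[{"grip":0.95,"offset":[0,0,0],"angular":[0,0,0]},{"grip":0.95,"offset":[0,0,0],"angular":[0,0,0]}]'; python3 -c "
from h import *
st();s=manip.sense();d=s['tcp_pos'][:2]-[.5321,.3337];print(np.linalg.norm(d),np.degrees(np.arctan2(d[1],d[0])));snap('wrist','w25')"
```

```text
t: 34.0
tcp_pos: [0.5229, 0.4449, 0.0438]
tool_rot: [0.679, 0.735, -0.0, 0.0]
force: [-0.6, -2.7, 5.2]
finger_gap: 0.123
t 34.0 tcp [0.5229 0.4449 0.0438] phi 4.5 tilt [ 0.    -0.001] F [-0.6 -2.7  5.2] gap 0.123 q0,q5 [0.54 0.46]
0.11155244575376887 94.7135131052161
t: 35.0
tcp_pos: [0.5882, 0.4296, 0.0437]
tool_rot: [0.868, 0.497, -0.0, 0.0]
force: [-2.4, -2.1, 6.1]
finger_gap: 0.125
t: 35.2
tcp_pos: [0.5881, 0.4297, 0.0438]
tool_rot: [0.867, 0.498, -0.0, 0.0]
force: [-0.7, -2.6, 4.4]
finger_gap: 0.124
t 35.2 tcp [0.5881 0.4297 0.0438] phi -30.3 tilt [-0.    -0.001] F [-0.7 -2.6  4.4] gap 0.124 q0,q5 [0.48 1.01]
0.11112722405782054 59.736338107667805
```

View pics/w25.png

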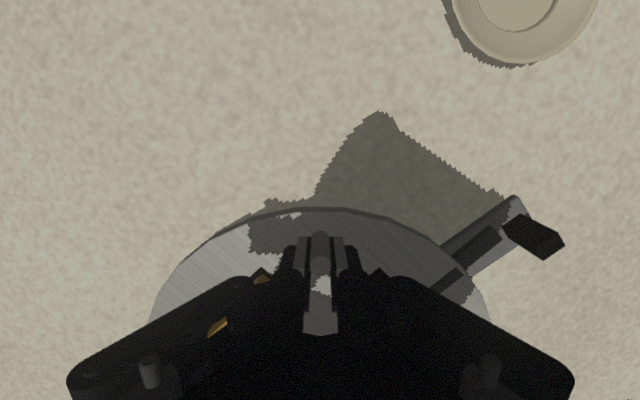

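```bash
python3 -c "
from h import *
crop('w25',420,180,580,300,5,'w25c')"
```

```text
(no output)
```

View pics/w25c.png

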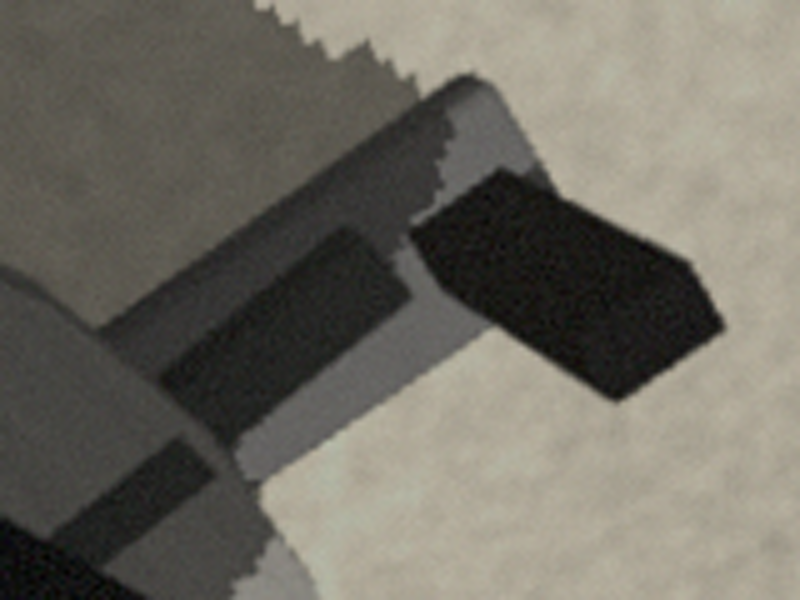

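```bash
python3 -c "
from h import *
s=load('w25');c=np.array([.5321,.3337])
f=lambda a:[(420+(u+.5)/5-.5,180+(v+.5)/5-.5) for u,v in a]
for pts,z in(([(347,228),(412,297)],.021),([(347,228),(412,297)],.024),([(412,232),(450,298)],.008),([(690,265),(723,327)],.042),([(617,402),(723,327)],.042)):
  P=ray(s,f(pts),z);m=P.mean(0)[:2]-c;print(P[:,:2].round(4).tolist(),np.linalg.norm(P[0]-P[1]).round(4),np.linalg.norm(m).round(4),np.degrees(np.arctan2(m[1],m[0])).round(2))
"
```

```text
[[0.6859, 0.3798], [0.6902, 0.3659]] 0.0145 0.1608 14.08
[[0.6848, 0.3818], [0.689, 0.3682]] 0.0143 0.1602 14.93
[[0.6986, 0.3656], [0.7001, 0.3529]] 0.0127 0.1692 8.69
[[0.7127, 0.3681], [0.7141, 0.358]] 0.0102 0.1837 9.2
[[0.6996, 0.3553], [0.7141, 0.358]] 0.0147 0.1763 7.47
```

```bash
python3 -m crank '[{"grip":0.95,"offset":[-0.1,4,0],"angular":[0,0,2]},{"grip":0.95,"offset":[-0.3,7.8,0],"angular":[0,0,4]},{"grip":0.95,"offset":[-0.5,10.2,0],"angular":[0,0,5.2]},{"grip":0.95,"offset":[-0.5,10.2,0],"angular":[0,0,5.2]},{"grip":0.95,"offset":[-0.5,10.2,0],"angular":[0,0,5.2]}]' 30
python3 -c "
from h import *
st();s=manip.sense();d=s['tcp_pos'][:2]-[.5321,.3337];print(np.linalg.norm(d),np.degrees(np.arctan2(d[1],d[0])));snap('wrist','w26');crop('w26',420,180,580,300,5,'w26c')"
```

```text
t: 35.75
tcp_pos: [0.5964, 0.4242, 0.0438]
tool_rot: [0.889, 0.458, -0.0, 0.0]
force: [-0.9, -3.1, 5.4]
finger_gap: 0.123
t 35.8 tcp [0.5964 0.4242 0.0438] phi -35.5 tilt [-0.001 -0.001] F [-0.9 -3.1  5.4] gap 0.123 q0,q5 [0.47 1.09]
0.11102544185145918 54.610516140010695
```

View pics/w26c.png

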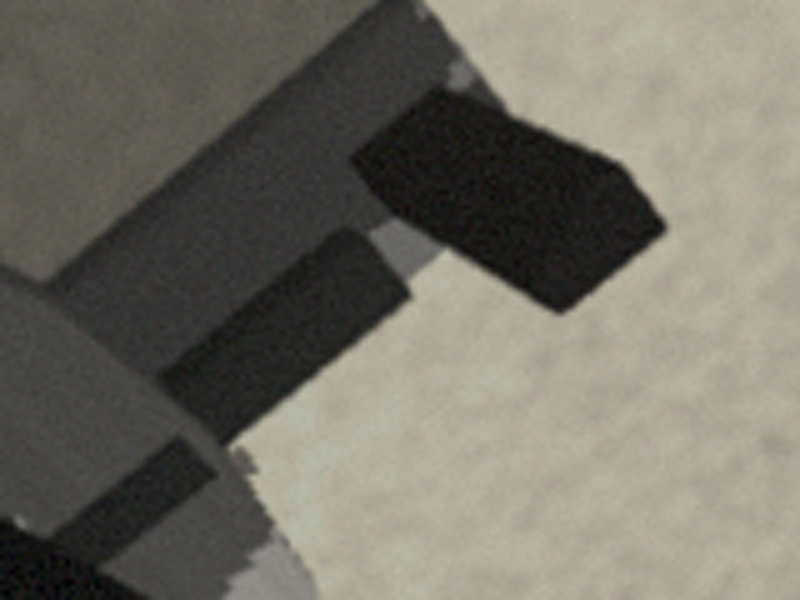

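```bash
python3 -m crank '[{"grip":0.85,"offset":[0,0,0],"angular":[0,0,0]},{"grip":0.75,"offset":[0,0,0],"angular":[0,0,0]},{"grip":0.65,"offset":[0,0,0],"angular":[0,0,0]},{"grip":0.6,"offset":[0,0,-15],"angular":[0,0,0]},{"grip":0.6,"offset":[0,0,-50],"angular":[0,0,0]},{"grip":0.6,"offset":[0,0,-100],"angular":[0,0,0]},{"grip":0.6,"offset":[0,0,-150],"angular":[0,0,0]},{"grip":0.6,"offset":[0,0,-150],"angular":[0,0,0]}]' 30
python3 -c "
from h import *
st();go(.655,.354,.195,99.3)"
```

```text
t: 36.6
tcp_pos: [0.6018, 0.4277, 0.2041]
tool_rot: [0.889, 0.457, 0.01, -0.0]
force: [1.2, 1.1, 0.3]
finger_gap: 0.401
t 36.6 tcp [0.6018 0.4277 0.2041] phi -35.6 tilt [0.017 0.009] F [1.2 1.1 0.3] gap 0.401 q0,q5 [0.47 1.09]
offset [-29.2  86.    9.4] angular [ 0.09 -1.15 45.15] rows>= 5.3 q5-> 109
```

```bash
python3 -m crank '[{"grip":0.6,"offset":[-5,15,0],"angular":[0,0,8]},{"grip":0.6,"offset":[-11,33,0],"angular":[0,0,16]},{"grip":0.6,"offset":[-17,50,0],"angular":[0,0,24]},{"grip":0.6,"offset":[-23,68,0],"angular":[0,0,32]},{"grip":0.6,"offset":[-27,84,0],"angular":[0,0,40]},{"grip":0.6,"offset":[-27,84,0],"angular":[0,0,45]},{"grip":0.6,"offset":[-27,84,0],"angular":[0,0,45]},{"grip":0.6,"offset":[-27,84,0],"angular":[0,0,45]}]'
python3 -c "
from h import *
st();snap('wrist','w27');crop('w27',260,60,400,180,5,'w27c')"
```

```text
t: 37.4
tcp_pos: [0.6492, 0.3541, 0.1931]
tool_rot: [0.997, 0.083, 0.0, -0.0]
force: [-0.1, 0.6, -0.1]
finger_gap: 0.401
t 37.4 tcp [0.6492 0.3541 0.1931] phi -80.5 tilt [0. 0.] F [-0.1  0.6 -0.1] gap 0.401 q0,q5 [0.35 1.75]
```

View pics/w27.png

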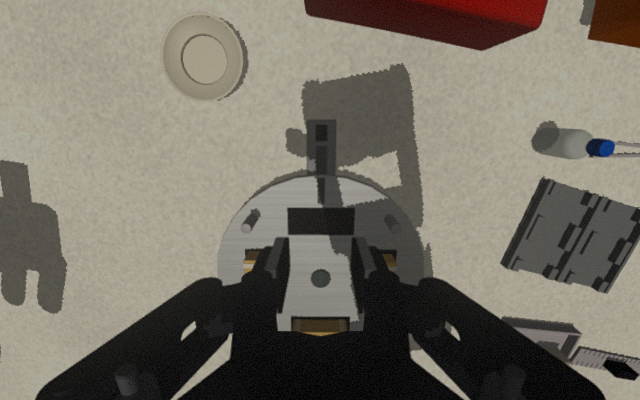

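View pics/w27c.png

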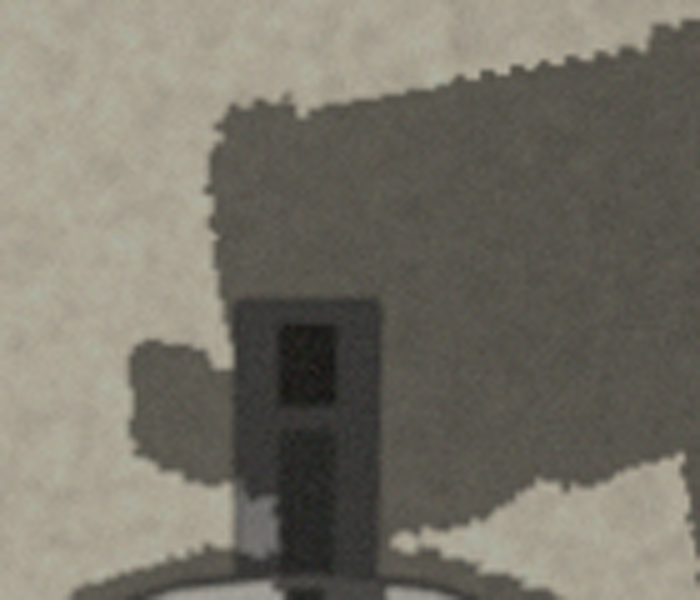

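```bash
python3 -c "
from h import *
go(.41,-.168,.20,-96)"
```

```text
offset [-322.4  475.4   -7. ] angular [-1.000e-02 -0.000e+00  1.554e+01] rows>= 11.5 q5-> 74
```

```bash
python3 -m crank '[{"grip":0.4,"offset":[-20,30,-2],"angular":[0,0,1]},{"grip":0.2,"offset":[-45,67,-4],"angular":[0,0,3]},{"grip":0.2,"offset":[-70,104,-6],"angular":[0,0,5]},{"grip":0.2,"offset":[-96,142,-7],"angular":[0,0,7]},{"grip":0.2,"offset":[-122,180,-7],"angular":[0,0,9]},{"grip":0.2,"offset":[-148,218,-7],"angular":[0,0,11]},{"grip":0.2,"offset":[-174,257,-7],"angular":[0,0,13]},{"grip":0.2,"offset":[-200,295,-7],"angular":[0,0,14]},{"grip":0.2,"offset":[-226,333,-7],"angular":[0,0,15]},{"grip":0.2,"offset":[-250,369,-7],"angular":[0,0,15.5]}]'
python3 -m crank '[{"grip":0.2,"offset":[-33,25,0],"angular":[0,0,0]},{"grip":0.2,"offset":[-55,60,0],"angular":[0,0,0]},{"grip":0.2,"offset":[-70,85,0],"angular":[0,0,0]},{"grip":0.2,"offset":[-72,106,0],"angular":[0,0,0]},{"grip":0.2,"offset":[-72,106,0],"angular":[0,0,0]},{"grip":0.2,"offset":[-72,106,0],"angular":[0,0,0]}]'
python3 -c "
from h import *
st();snap('wrist','w28')"
```

```text
t: 38.45
tcp_pos: [0.4623, -0.0521, 0.2003]
tool_rot: [0.999, -0.052, 0.001, 0.0]
force: [0.2, -0.8, -0.8]
finger_gap: 0.798
t: 39.05
tcp_pos: [0.3806, -0.1487, 0.2001]
tool_rot: [0.999, -0.053, 0.0, -0.0]
force: [-0.5, 1.2, 0.4]
finger_gap: 0.798
t 39.0 tcp [ 0.3806 -0.1487  0.2001] phi -96.1 tilt [0.001 0.   ] F [-0.5  1.2  0.4] gap 0.798 q0,q5 [-0.65  1.03]
```

View pics/w28.png

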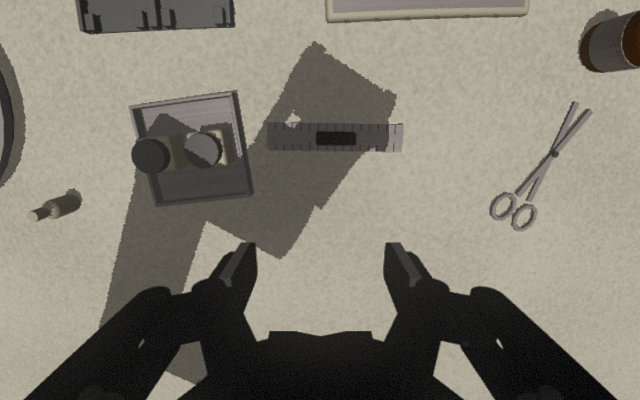

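```bash
python3 -c "
from h import *
s=load('w28')
P=ray(s,[(267,124),(403.5,123),(403.5,152),(268,151)],.006);print(P.round(4),P.mean(0)); 
for a,b in((0,1),(3,2)): d=P[a]-P[b];print(np.linalg.norm(d),np.degrees(np.arctan2(d[1],d[0])))
B=ray(s,[(316,132),(356.5,132),(356.5,146),(316,146)],.032);print(B.round(4),B.mean(0))
b=B.mean(0);go(b[0],b[1],.10,84.5)"; python3 -c "
from h import *
crop('w28',250,100,420,170,4,'w28c')"
```

```text
[[ 0.4518 -0.094   0.006 ]
 [ 0.4363 -0.2524  0.006 ]
 [ 0.4025 -0.2515  0.006 ]
 [ 0.4207 -0.0903  0.006 ]] [ 0.42783581 -0.17204834  0.006     ]
0.15922121341505296 84.40116607134192
0.16219180789020954 83.54463874246333
[[ 0.4378 -0.1502  0.032 ]
 [ 0.4332 -0.1938  0.032 ]
 [ 0.4182 -0.1927  0.032 ]
 [ 0.4229 -0.1486  0.032 ]] [ 0.42804847 -0.17134721  0.032     ]
offset [ 49.7  18.1 100. ] angular [-0.02 -0.01 -0.52] rows>= 2.3 q5-> 74
```

View pics/w28c.png

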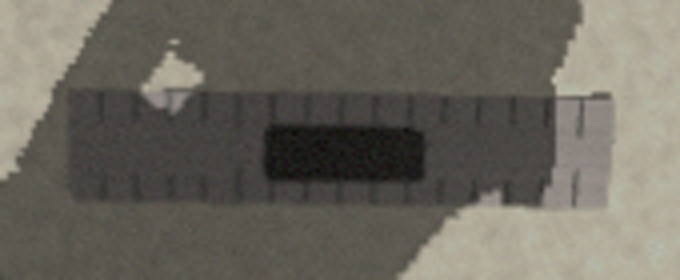

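```bash
python3 -m crank '[{"grip":0.2,"offset":[15,5,35],"angular":[0,0,0]},{"grip":0.2,"offset":[35,12,75],"angular":[0,0,0]},{"grip":0.2,"offset":[49,18,110],"angular":[0,0,0]},{"grip":0.2,"offset":[49,18,120],"angular":[0,0,0]},{"grip":0.2,"offset":[49,18,120],"angular":[0,0,0]},{"grip":0.2,"offset":[49,18,120],"angular":[0,0,0]}]' 60
python3 -c "
from h import *
st();snap('wrist','w29');go(.428,-.1715,.0105,-96)"
```

```text
t: 39.7
tcp_pos: [0.4267, -0.1708, 0.0806]
tool_rot: [0.999, -0.052, -0.0, -0.0]
force: [-0.8, 0.3, 0.6]
finger_gap: 0.802
t 39.7 tcp [ 0.4267 -0.1708  0.0806] phi -96.0 tilt [-0.001  0.   ] F [-0.8  0.3  0.6] gap 0.802 q0,q5 [-0.62  1.05]
offset [ 0.9  0.2 70.6] angular [ 0.03 -0.05 -0.02] rows>= 1.4 q5-> 74
```

View pics/w29.png

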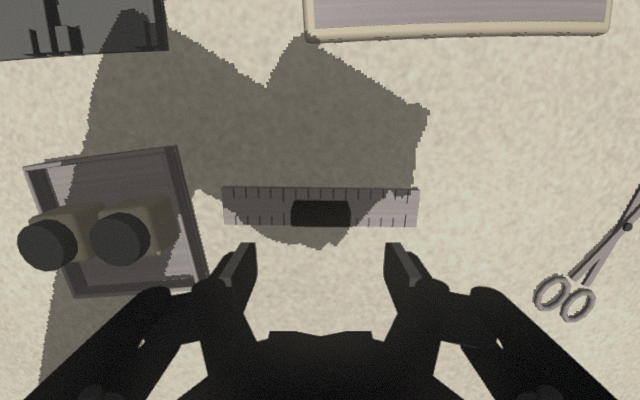

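```bash
python3 -m crank '[{"grip":0.2,"offset":[1,0,25],"angular":[0,0,0]},{"grip":0.2,"offset":[1,0,50],"angular":[0,0,0]},{"grip":0.2,"offset":[1,0,64],"angular":[0,0,0]},{"grip":0.2,"offset":[1,0,69],"angular":[0,0,0]},{"grip":0.2,"offset":[1,0,69],"angular":[0,0,0]},{"grip":0.8,"offset":[1,0,69],"angular":[0,0,0]},{"grip":0.8,"offset":[1,0,69],"angular":[0,0,0]},{"grip":0.8,"offset":[1,0,69],"angular":[0,0,0]},{"grip":0.8,"offset":[1,0,69],"angular":[0,0,0]},{"grip":0.8,"offset":[1,0,69],"angular":[0,0,0]}]' 70
python3 -c "
from h import *
st();snap('wrist','w30')"
```

```text
t: 40.75
tcp_pos: [0.4287, -0.1723, 0.0124]
tool_rot: [0.999, -0.053, 0.001, 0.001]
force: [-0.6, 0.0, 7.2]
finger_gap: 0.493
t 40.8 tcp [ 0.4287 -0.1723  0.0124] phi -96.1 tilt [ 0.002 -0.001] F [-0.6  0.   7.2] gap 0.493 q0,q5 [-0.62  1.05]
```

View pics/w30.png

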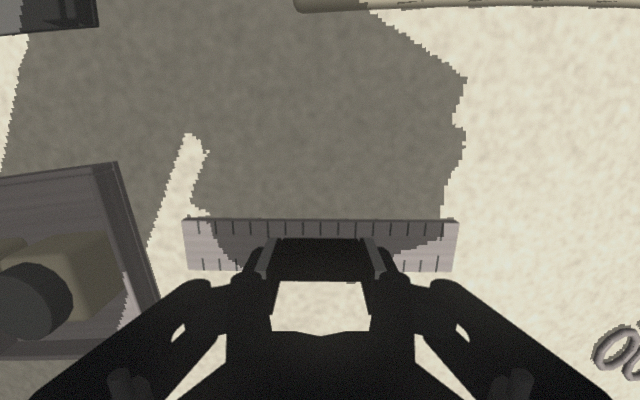

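```bash
python3 -m crank '[{"grip":0.8,"offset":[0,0,-15],"angular":[0,0,0]},{"grip":0.8,"offset":[0,0,-45],"angular":[0,0,0]},{"grip":0.8,"offset":[0,0,-85],"angular":[0,0,0]},{"grip":0.8,"offset":[0,0,-110],"angular":[0,0,0]},{"grip":0.8,"offset":[0,0,-110],"angular":[0,0,0]},{"grip":0.8,"offset":[0,0,-110],"angular":[0,0,0]}]' 70
python3 -c "
from h import *
st();snap('wrist','w31');go(.57,-.286,.12,88.3)"
```

```text
t: 41.4
tcp_pos: [0.4283, -0.172, 0.1216]
tool_rot: [0.999, -0.053, 0.001, 0.001]
force: [0.6, 0.4, -1.9]
finger_gap: 0.494
t 41.4 tcp [ 0.4283 -0.172   0.1216] phi -96.1 tilt [ 0.002 -0.001] F [ 0.6  0.4 -1.9] gap 0.494 q0,q5 [-0.62  1.05]
offset [153.6  98.6   0.6] angular [-0.01  0.02 -4.38] rows>= 3.7 q5-> 65
```

View pics/w31.png

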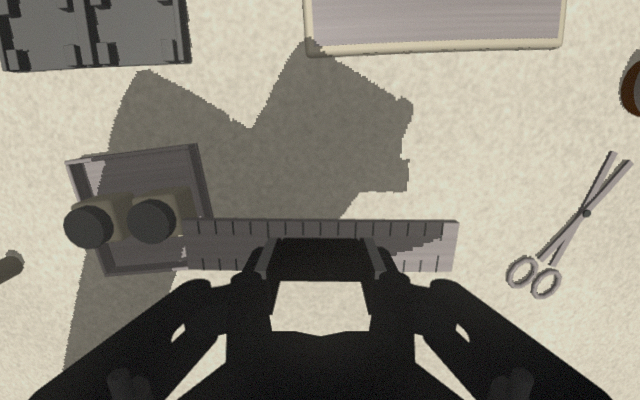

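Held level. Move to staging in front of the slab.

```bash
python3 -m crank '[{"grip":0.8,"offset":[18,11,0],"angular":[0,0,-0.5]},{"grip":0.8,"offset":[45,28,0],"angular":[0,0,-1.5]},{"grip":0.8,"offset":[75,48,0],"angular":[0,0,-2.5]},{"grip":0.8,"offset":[105,67,0],"angular":[0,0,-3.5]},{"grip":0.8,"offset":[132,85,0],"angular":[0,0,-4.2]},{"grip":0.8,"offset":[150,96,0],"angular":[0,0,-4.4]},{"grip":0.8,"offset":[153.5,98.5,0],"angular":[0,0,-4.4]},{"grip":0.8,"offset":[153.5,98.5,0],"angular":[0,0,-4.4]},{"grip":0.8,"offset":[153.5,98.5,0],"angular":[0,0,-4.4]}]' 70
python3 -c "
from h import *
st();snap('wrist','w32')"
```

```text
t: 42.35
tcp_pos: [0.5684, -0.2846, 0.1194]
tool_rot: [1.0, -0.015, -0.002, -0.001]
force: [-0.8, -0.1, -1.1]
finger_gap: 0.495
t 42.4 tcp [ 0.5684 -0.2846  0.1194] phi -91.7 tilt [-0.004  0.003] F [-0.8 -0.1 -1.1] gap 0.495 q0,q5 [-0.64  0.96]
```

View pics/w32.png

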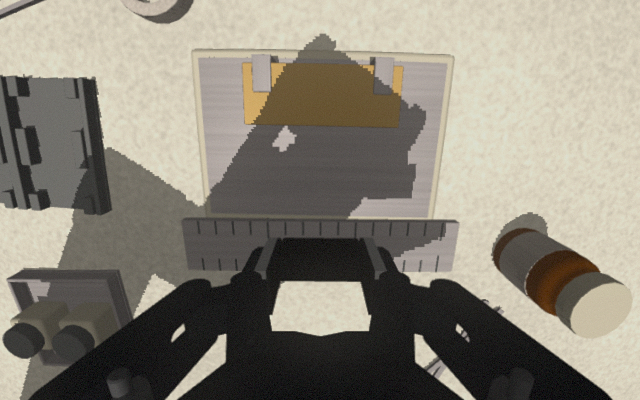

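```bash
python3 -c "
from h import *
crop('w32',230,40,420,140,4,'w32c')
s=load('w32');print((-s['R'].T@s['t']).round(3))
P=ray(s,[(246,124),(399,128)],.037);d=P[0]-P[1];print(P.round(4),P.mean(0),np.linalg.norm(d),np.degrees(np.arctan2(d[1],d[0])))"
```

```text
[ 0.642 -0.287  0.263]
[[ 0.6374 -0.2284  0.037 ]
 [ 0.6309 -0.3479  0.037 ]] [ 0.63414672 -0.28813074  0.037     ] 0.11964977887925703 86.88379033797278
```

View pics/w32c.png

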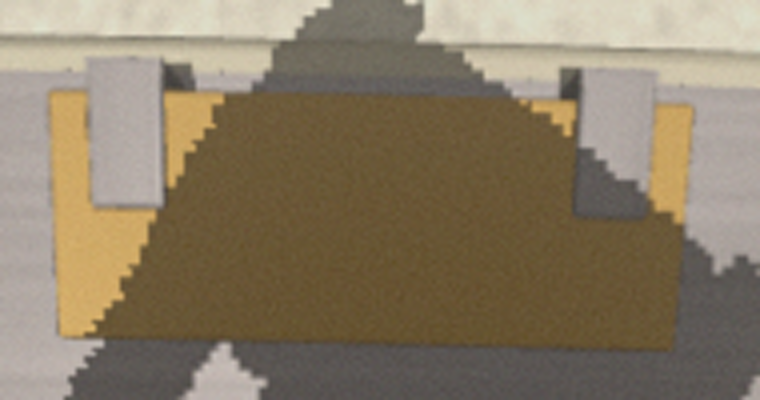

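```bash
python3 -c "
from h import *
go(.60,-.287,.04,-93)"
```

```text
offset [31.7  1.6 79.7] angular [-0.13  0.19  1.33] rows>= 1.7 q5-> 67
```

```bash
python3 -m crank '[{"grip":0.8,"offset":[8,0.5,15],"angular":[0,0,0.5]},{"grip":0.8,"offset":[18,1,35],"angular":[0,0,1]},{"grip":0.8,"offset":[26,1.5,58],"angular":[0,0,1.3]},{"grip":0.8,"offset":[30,1.5,75],"angular":[0,0,1.3]},{"grip":0.8,"offset":[30,1.5,80],"angular":[0,0,1.3]},{"grip":0.8,"offset":[30,1.5,80],"angular":[0,0,1.3]},{"grip":0.8,"offset":[30,1.5,80],"angular":[0,0,1.3]}]' 70
python3 -c "
from h import *
st();snap('wrist','w33');go(.605,-.287,.0275,-93)"
```

```text
t: 43.1
tcp_pos: [0.6004, -0.2887, 0.0413]
tool_rot: [1.0, -0.026, 0.0, 0.0]
force: [-0.2, 0.2, -1.0]
finger_gap: 0.496
t 43.1 tcp [ 0.6004 -0.2887  0.0413] phi -93.0 tilt [ 0. -0.] F [-0.2  0.2 -1. ] gap 0.496 q0,q5 [-0.62  1.01]
offset [ 4.2 -2.2 14.3] angular [ 0.05 -0.07  0.01] rows>= 0.3 q5-> 68
```

View pics/w33.png

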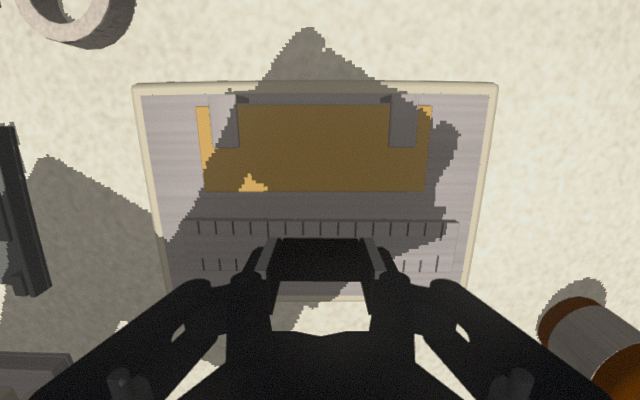

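```bash
python3 -m crank '[{"grip":0.8,"offset":[1,-2,5],"angular":[0,0,0]},{"grip":0.8,"offset":[2,-3,10],"angular":[0,0,0]},{"grip":0.8,"offset":[3,-3,13],"angular":[0,0,0]},{"grip":0.8,"offset":[3,-3,14.5],"angular":[0,0,0]},{"grip":0.8,"offset":[3,-3,14.5],"angular":[0,0,0]},{"grip":0.8,"offset":[3,-3,14.5],"angular":[0,0,0]}]' 70
python3 -c "
from h import *
st();s=snap('wrist','w34');crop('w34',180,150,470,260,2.7,'w34c')"
```

```text
t: 43.75
tcp_pos: [0.6035, -0.2858, 0.0263]
tool_rot: [1.0, -0.026, -0.0, 0.0]
force: [1.6, -0.0, -1.0]
finger_gap: 0.494
t 43.8 tcp [ 0.6035 -0.2858  0.0263] phi -93.0 tilt [-0. -0.] F [ 1.6 -0.  -1. ] gap 0.494 q0,q5 [-0.61  1.01]
```

View pics/w34c.png

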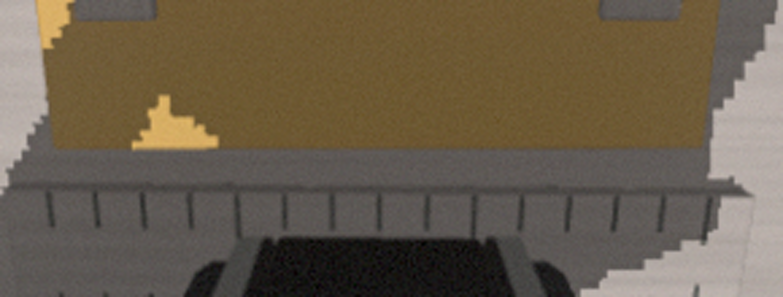

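```bash
python3 -m crank '[{"grip":0.8,"offset":[4,0,0.5],"angular":[0,0,0]},{"grip":0.8,"offset":[8,0,1],"angular":[0,0,0]},{"grip":0.8,"offset":[11,0,1],"angular":[0,0,0]},{"grip":0.8,"offset":[12,0,1],"angular":[0,0,0]},{"grip":0.8,"offset":[12,0,1],"angular":[0,0,0]}]' 70
python3 -c "
from h import *
st();s=snap('wrist','w35');crop('w35',180,150,470,260,2.7,'w35c')"
```

```text
t: 44.3
tcp_pos: [0.6157, -0.2863, 0.0253]
tool_rot: [1.0, -0.026, 0.0, 0.0]
force: [-0.1, 0.4, -1.5]
finger_gap: 0.495
t 44.3 tcp [ 0.6157 -0.2863  0.0253] phi -93.0 tilt [ 0. -0.] F [-0.1  0.4 -1.5] gap 0.495 q0,q5 [-0.6   1.02]
```

View pics/w35c.png

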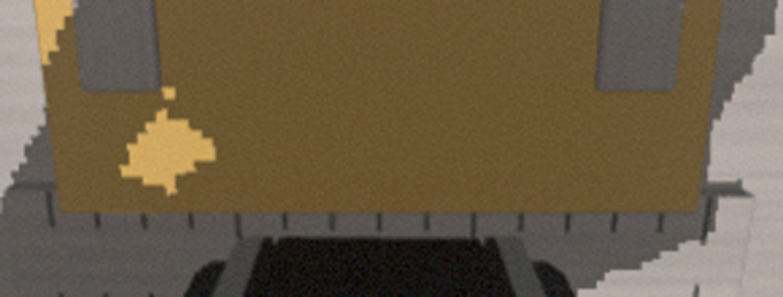

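```bash
for i in 1 2 3; do python3 -m crank '[{"grip":0.8,"offset":[0.5,0,0],"angular":[0,0,0]},{"grip":0.8,"offset":[1,0,0],"angular":[0,0,0]},{"grip":0.8,"offset":[1,0,0],"angular":[0,0,0]}]' 70 | grep -E 'tcp|force'; done
```

```text
tcp_pos: [0.6165, -0.2864, 0.0253]
force: [0.0, -0.6, -1.3]
tcp_pos: [0.6175, -0.2865, 0.0253]
force: [-1.1, 1.6, -1.6]
tcp_pos: [0.618, -0.2865, 0.0253]
force: [-1.0, -0.8, -0.6]
```

```bash
for i in 1 2 3; do python3 -m crank '[{"grip":0.8,"offset":[0.5,0,0],"angular":[0,0,0]},{"grip":0.8,"offset":[1,0,0],"angular":[0,0,0]},{"grip":0.8,"offset":[1,0,0],"angular":[0,0,0]}]' 70 | grep -E 'tcp|force'; done
```

```text
tcp_pos: [0.6183, -0.2865, 0.0252]
force: [-4.4, -1.1, 0.9]
tcp_pos: [0.6184, -0.2865, 0.025]
force: [-6.4, -2.3, 2.5]
tcp_pos: [0.6185, -0.2864, 0.0249]
force: [-8.7, -1.2, 2.3]
```

```bash
for i in 1 2; do python3 -m crank '[{"grip":0.8,"offset":[0,0,0.5],"angular":[0,0,0]},{"grip":0.8,"offset":[0,0,1],"angular":[0,0,0]},{"grip":0.8,"offset":[0,0,1],"angular":[0,0,0]}]' 70 | grep -E 'tcp|force|rot'; done
```

```text
tcp_pos: [0.6185, -0.2864, 0.0247]
tool_rot: [1.0, -0.025, -0.003, -0.001]
force: [-9.2, -1.1, 5.5]
tcp_pos: [0.6185, -0.2863, 0.0246]
tool_rot: [1.0, -0.025, -0.003, -0.0]
force: [-11.0, 0.3, 10.7]
```

```bash
python3 -m crank '[{"grip":0.8,"offset":[-2,0,-1],"angular":[0,0,0]},{"grip":0.8,"offset":[-2,0,-1],"angular":[0,0,0]},{"grip":0.45,"offset":[-2,0,-1],"angular":[0,0,0]},{"grip":0.35,"offset":[-2,0,-1],"angular":[0,0,0]},{"grip":0.35,"offset":[-2,0,-1],"angular":[0,0,0]},{"grip":0.3,"offset":[-2,0,-15],"angular":[0,0,0]},{"grip":0.3,"offset":[-2,0,-50],"angular":[0,0,0]},{"grip":0.3,"offset":[-2,0,-90],"angular":[0,0,0]},{"grip":0.3,"offset":[-2,0,-100],"angular":[0,0,0]},{"grip":0.3,"offset":[-2,0,-100],"angular":[0,0,0]}]' 70
python3 -c "
from h import *
st()"
python3 -m crank '[{"grip":0.3,"offset":[-12,0,-20],"angular":[0,0,0]},{"grip":0.3,"offset":[-37,0,-30],"angular":[0,0,0]},{"grip":0.3,"offset":[-62,0,-30],"angular":[0,0,0]},{"grip":0.3,"offset":[-70,0,-30],"angular":[0,0,0]},{"grip":0.3,"offset":[-70,0,-30],"angular":[0,0,0]},{"grip":0.3,"offset":[-70,0,-30],"angular":[0,0,0]}]'
python3 -c "
from h import *
st();s=snap('wrist','w36');crop('w36',200,20,440,200,3.3,'w36c')"
```

```text
t: 47.75
tcp_pos: [0.6214, -0.2876, 0.127]
tool_rot: [1.0, -0.026, 0.003, 0.002]
force: [0.1, -0.0, -0.5]
finger_gap: 0.696
t 47.8 tcp [ 0.6214 -0.2876  0.127 ] phi -93.0 tilt [ 0.006 -0.004] F [ 0.1 -0.  -0.5] gap 0.696 q0,q5 [-0.6   1.03]
t: 48.35
tcp_pos: [0.5502, -0.2831, 0.1526]
tool_rot: [1.0, -0.026, 0.0, -0.0]
force: [0.2, -0.2, -0.3]
finger_gap: 0.699
t 48.4 tcp [ 0.5502 -0.2831  0.1526] phi -93.0 tilt [0. 0.] F [ 0.2 -0.2 -0.3] gap 0.699 q0,q5 [-0.66  0.97]
```

View pics/w36.png

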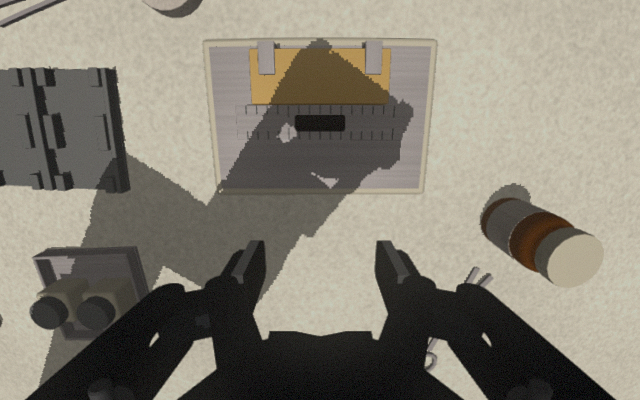

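View pics/w36c.png

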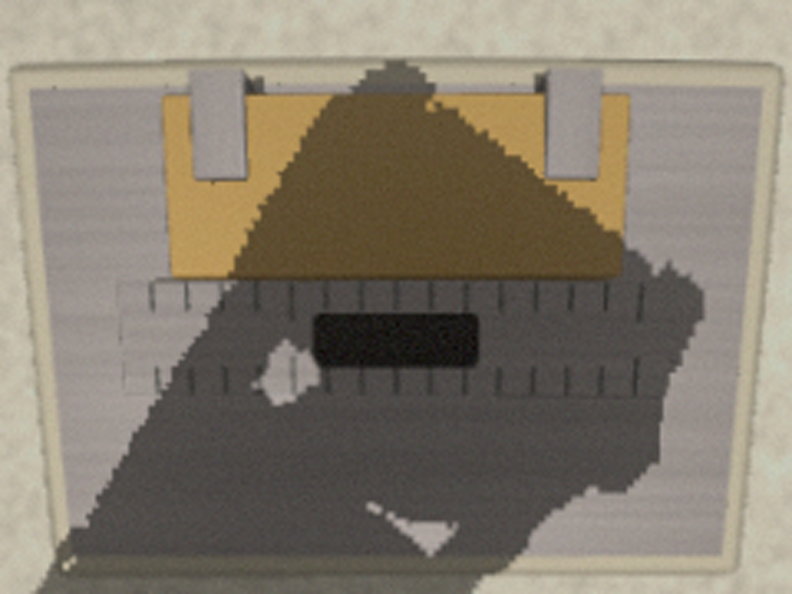

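```bash
python3 -m crank '[{"grip":0.3,"offset":[-20,-20,-20],"angular":[0,0,0]},{"grip":0.3,"offset":[-40,-55,-45],"angular":[0,0,0]},{"grip":0.3,"offset":[-60,-95,-75],"angular":[0,0,0]},{"grip":0.3,"offset":[-80,-135,-100],"angular":[0,0,0]},{"grip":0.3,"offset":[-100,-180,-120],"angular":[0,0,0]},{"grip":0.3,"offset":[-110,-220,-130],"angular":[0,0,0]},{"grip":0.3,"offset":[-110,-250,-130],"angular":[0,0,0]},{"grip":0.3,"offset":[-110,-270,-130],"angular":[0,0,0]},{"grip":0.3,"offset":[-110,-270,-130],"angular":[0,0,0]},{"grip":0.3,"offset":[-110,-270,-130],"angular":[0,0,0]}]'
for i in 1 2 3; do python3 -m crank '[{"grip":0.3,"offset":[0,0,0],"angular":[0,0,0]},{"grip":0.3,"offset":[0,0,0],"angular":[0,0,0]},{"grip":0.3,"offset":[0,0,0],"angular":[0,0,0]},{"grip":0.3,"offset":[0,0,0],"angular":[0,0,0]},{"grip":0.3,"offset":[0,0,0],"angular":[0,0,0]},{"grip":0.3,"offset":[0,0,0],"angular":[0,0,0]},{"grip":0.3,"offset":[0,0,0],"angular":[0,0,0]},{"grip":0.3,"offset":[0,0,0],"angular":[0,0,0]},{"grip":0.3,"offset":[0,0,0],"angular":[0,0,0]},{"grip":0.3,"offset":[0,0,0],"angular":[0,0,0]}]' >/dev/null; done
python3 -c "
from h import *
st();snap('top','top2');snap('side','side2');crop('top2',100,110,260,270,5,'t2c');crop('top2',320,130,480,290,5,'t2d')"
```

```text
t: 49.4
tcp_pos: [0.4546, -0.0075, 0.2834]
tool_rot: [1.0, -0.025, 0.0, 0.0]
force: [0.3, -0.4, -0.2]
finger_gap: 0.703
t 52.4 tcp [ 0.4537 -0.0076  0.2833] phi -93.0 tilt [-0. -0.] F [ 0.5 -0.2 -0.3] gap 0.697 q0,q5 [-0.26  1.36]
```

View pics/top2.png

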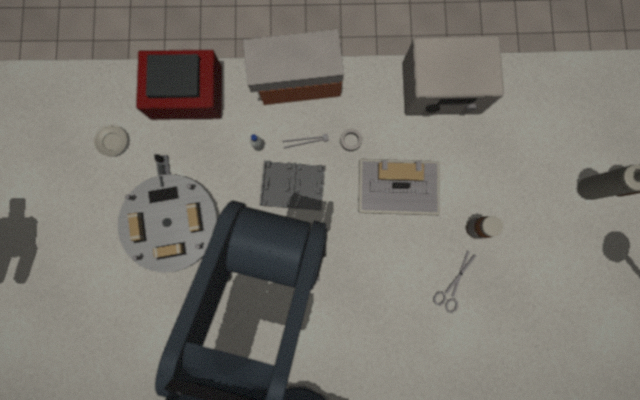

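View pics/t2c.png

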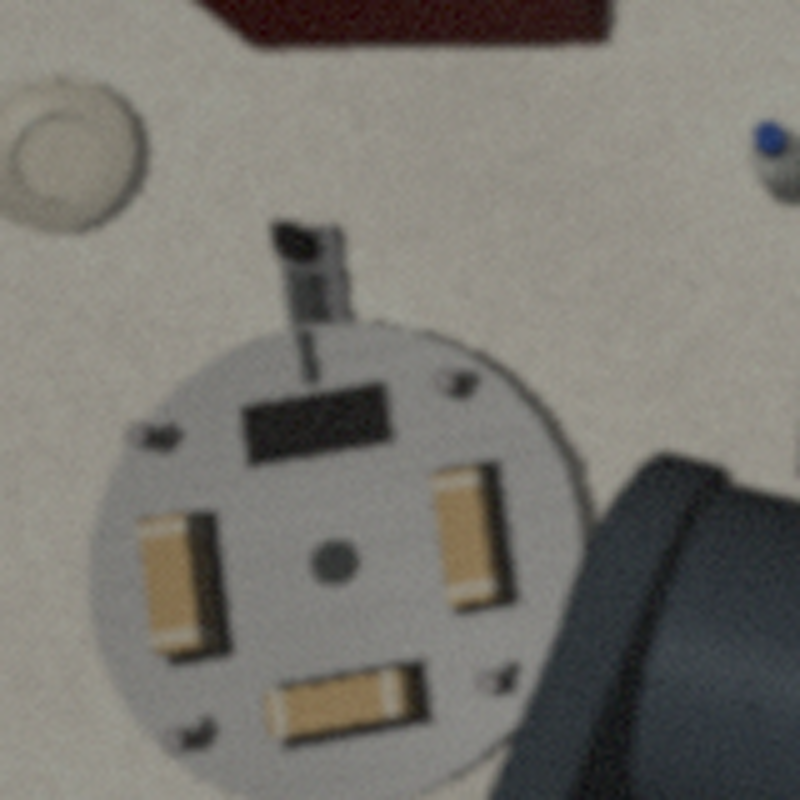

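View pics/t2d.png

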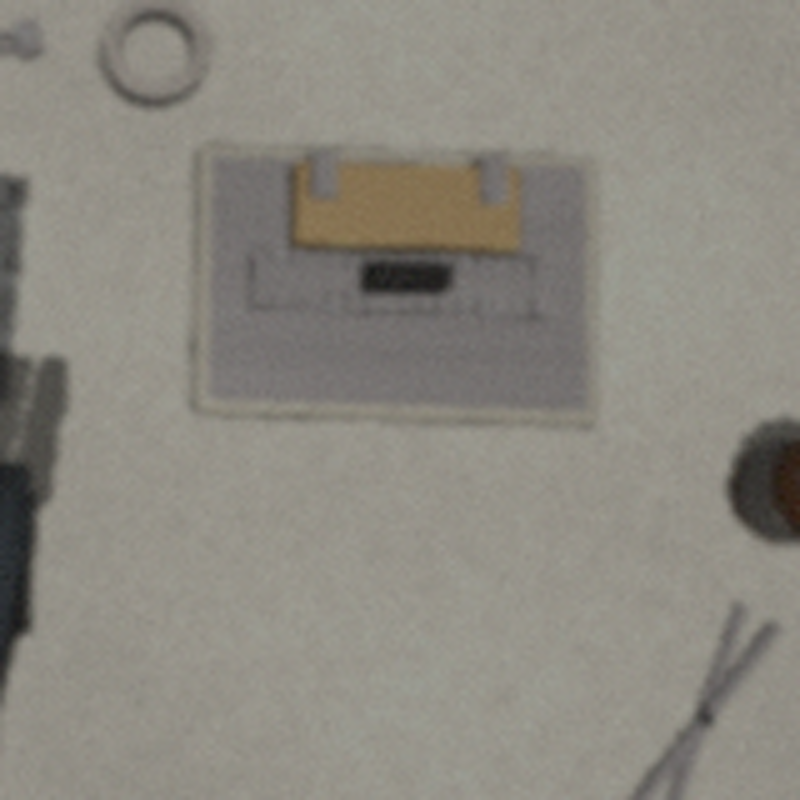

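View pics/side2.png

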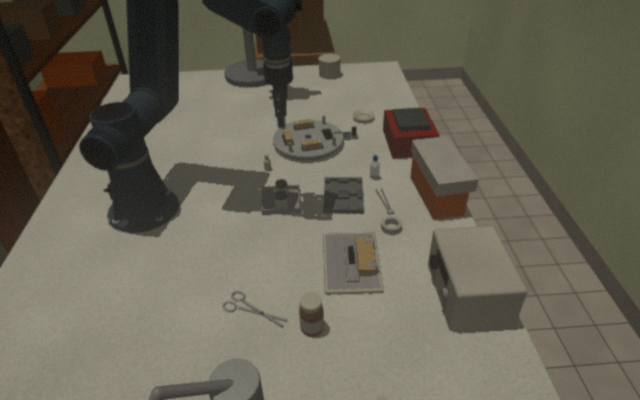

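```bash
python3 -c "
from station import manip
print(manip.sign_off())"
```

```text
the job is handed in; nothing more can be done
None
```

The microscope setup is finished and handed in at about 52 s of robot time, well inside the 208 s limit.

- **Jars:** both stand upright in the discard tray, and they came off the disc before any bar was loaded.
- **Bars:** there were three, and the fourth tray pocket was empty. They lie flat along pad1, pad2 and pad3, about 1–2 mm or less from centre. Pad0 is empty.
- **Disc:** I turned it by one post only after all bars were loaded. Seen from almost directly above, the pointer lines up with the index block to within about 0.2–0.3°.
- **Ruler:** I pushed it against the slab face until it made contact, set it down on the board and released it. It looks flush and centred on the slab. It had not moved when I looked again about 4 s after the robot left it.

Two measurements disagreed:
- **Index block direction:** my first estimate from the top camera was about 7°, against 9.4° from the wrist camera. I used the wrist value, and the later close-up agreed with it.
- **Slab face angle:** this read 88.4° from the top camera and 87° from the wrist camera. I used 87°, and the flush contact agrees with it.

The final pictures show the bystander objects where they started. I saw no ruler knock or grip slip, and none of the force readings I took was above about 16 N.

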